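# Roll a sealed paint tin onto the leak-check mat and chock it

### The arm

A 6-joint arm with a two-finger parallel gripper is mounted at the origin on the work surface. World frame = base frame: x ahead of the robot, y to its left, z up, the work surface at z = 0. Lengths are in mm, angles in rad, forces in N, time in s.
With the tool pointing down it reaches from about 350 to 975 mm from the base axis. Payload 7.1 kg.
Tool frame: the origin (TCP) lies on the mounting face of the last link; the fingertips stand 182 mm ahead of it and the grasp point (between the pads) lies 163 mm ahead of it (ctrl.finger_overhang is the distance from the TCP to the fingertips, in mm); z points along the fingers, y is the direction in which the jaws open and shut (so a half turn about z gives the same grasp; the last joint's range is limited). The gripper opens to 88 mm and grips with 3 to 60 N. Pads are 20 mm wide; open, the fingers measure 115 mm over their backs; the gripper's body (75 mm by 178 mm) begins 61 mm behind the grasp point.
Start: joints at [-1.287, 0.423, 1.63, -0, 1.089, -0.019], TCP at [186.389, -596.545, 404.675] pointing down, gripper open.
Joint ranges: [-3, 3], [-0.9, 2.11], [0.09, 2.58], [-1.31, 4.45], [0.11, 2.69], [-2.54, 2.54]. Speed limits (rad/s): [2.39, 2.39, 3.01, 3.14, 3.14, 3.14].

### API

Orientations are given as a rotation vector (axis times angle).
In Python, from workcell import ctrl, viewer, recognise gives the robot as it stands.
- The arm moves only by the shell command python3 -m handwheel 'ROWS'. ROWS is JSON, a list of rows, each an object of numbers: "gripper": the closure, from 0 (fully open) to 1 (shut); "tx", "ty", "tz": the shift along the tool's x, y, z in m; "rx", "ry", "rz": the turn, a rotation vector about the tool's x, y, z in degrees. In form: [{"gripper": .., "tx": .., "ty": .., "tz": .., "rx": .., "ry": .., "rz": ..}, ...]. A call has 1 to 8 rows; each row shifts and turns the commanded pose from where the row before left it, along the tool's axes as they then stand; what a row does not reach is not made up. A row lasts 1/8 s, in which the tool goes at most 62.5 mm and 10.7 degrees, less where a joint would pass 70% of its speed; a pose out of reach is approached as far as the arm can. A call with a gripper value outside its range is refused whole. The fingers move at their own pace and stop on an object; the grip force is fixed at half the most. Time passes only in rows, so rows that do not move let the fingers close. It gives the time, the measured TCP pose, the force and the opening at its end, in the units of the state.
- ctrl.get_obs(): the state, without advancing time (a new reading comes with each control period).
- viewer.get_image(name): name is "scene" or "top"; returns a dict with "image" (480x640x3 uint8, red, green, blue), "range_z" (480x640 float32, mm along the optical axis (not along the pixel's ray), 0 where there is no reading), "vfov" (degrees; the focal length in pixels is half the picture's height over the tangent of half this angle, whatever the lens; pixels are square), "cx", "cy" (the principal point, pixels), "extrinsics" (4x4, takes a point from world to camera coordinates). Camera axes: x right, y up, looking along -z (the intrinsics and any distortion apply to the point x, -y, -z); pixel columns grow to the right and rows downward; lengths in mm; the calibration is good to about 2 mm. A picture is of the moment at which its call begins.
- ctrl.close_job(): hands the job in, once; it reports no verdict.
Trained networks look in a picture, given as the dict that the camera call returned (one of the last four; its "shot" number tells which), for a name from the list of things; names that differ only in an ending like _2 or _b are one class to them, and where a whole thing is asked for, a point or a joint stands for the part that bears it (a point fixed in the world has none). Each returns a list of dicts, best first, with "p" (0 to 1); they miss things now and then, are a little off and sometimes report something else, mostly with a low value. They report only what shows in the picture. A call takes as long as a camera call. They do not tell look-alikes from the thing itself.
- recognise(picture, name): "xy" ([column, row] as shares, 0 to 1, of the picture: columns of its width, rows of its height, amid what is visible of it).
The state is a dict: "t": time; "qpos": joint angles; "qvel": joint speeds; "joint_torque": joint torques, N m; "ee_pos": TCP position; "orientation": TCP orientation; "ft_force": force on the tool from outside, world axes, zero at the start; "moment": the same for the moment, N m; "width": finger opening in mm.
Only numpy, scipy, OpenCV 4.12 (cv2) and the standard library are available. Lean on these libraries where they do the work, as an engineer would, in place of code of your own. Each camera call takes 0.05 s, during which the arm holds its last target.

### The job

The sealed litre tin lying on its side is due for a leak check: roll it along the bench, never lifting it, up the bevelled edge of the rubber mat and stop it under the magnifier lamp with its middle over the middle of the mark line and its axis along the line. Then chock it on the side it came from: set the wooden chock flat on the mat, square to the tin at the middle of its length, with the thin edge in under the tin and snug against it. Do not touch the lamp, leave the tin on its mark, and leave everything else on the bench where it is.

Things in the scene. Friction and masses are not known exactly. Their poses are not given: they have to be found in the camera images.
- tin_mid (a point): the sealed tin: plain metal with a paper wrap, 110 in diameter over the end beads (107 between), 130 long, lying on its side on the bare bench on the mat's -y side; too thick to grasp. This point is the middle of its axis, 55 above what it lies on; x runs along the tin's axis, y and z turn with it as it rolls
- tin: the same tin, same point and axes. 0.3 to 0.65 kg. It rolls with slight resistance: pushed evenly at 50 mm/s it stops within about 10 mm once the pushing stops, but a short jerk sends it on 20 mm or so. Pushed low, below the height of its axis, it rolls most freely
- mark (a point): middle of the mark line, on the mat's flat top 8 above the bench. x runs along the line; y is level, square to the line, and points the way the tin must roll (the tin starts 220 to 290 away on the -y side). The line is dark on the white paper sheet at the mat's middle and runs on in white to the mat's edges
- mat: the fixed black rubber mat, 8 thick, axes as the mark's, origin under the mark on the bench. Flat top 230 (x) by 200 (y), with a white paper sheet 200 by 160 on it; bevels slope from it to the bench, 30 wide on the -y and +y sides, 16 wide on the x sides
- lamp: fixed magnifier lamp: white ring-shaped head 200 across with a clear lens, centred over the mark (to 10), underside 228 and top 264 above the bench; origin on the bench under the head. Its arm runs off to a post on the +y side. With the tin on the mark, an upright tool at its -y side would hit the head: lean the tool 30 to 45 degrees, its body towards -y
- chock_mid (a point): the wooden chock, 75 long, 40 wide, 30 high, lying flat, loose. This point is the middle of its length and width, 15 above its underside. x points level to its thin edge, 37.5 ahead; y is across it. The crown is flat over the last 20 at the heel (x -37.5 to -17.5), then slopes straight down to the thin edge. Snug against the tin, the thin edge is 14 short of the line where the tin rests
- chock_nose (a point): middle of the chock's thin edge, on its underside
- chock: the same chock, about 50 g; origin at the centre of its underside, axes as above
- sanding_block: rectangular cork sanding block, 70 x 40 x 28 high, flat on the bench; origin at the centre of its underside
- tape_roll: roll of masking tape lying flat, 110 across, 25 high; origin at the centre of its underside
- mixing_cup: clear mixing cup about 104 across and 115 high with a stirring stick leaning in it (200 high overall); origin at the centre of its underside
- half_litre_tin: closed tin standing upright, 86 across, 100 high; origin at the centre of its underside
- small_tin: closed tin standing upright, 68 across, 75 high; origin at the centre of its underside
- lid_opener: flat steel lid opener, 145 long, 18 wide, 6 thick, flat on the bench; origin near its middle, underneath
Not all that is in view belongs to the job. Leave any blue or turquoise look-alike of the chock alone. What is shaped like the tin but pink is not meant.

How it is judged (in metres and radians):
On the way:
1. the tin lies still on the mat, its middle on the middle of the mark line (12 mm across the line, 40 mm along it), its axis along the line (y of tin_mid in the frame of mark between -0.012 and 0.012 m and x of tin_mid in the frame of mark between -0.04 and 0.04 m and z of tin_mid in the frame of mark below 0.06 m and angle between the x axis of tin_mid and the x axis of mark, either way round below 0.14 rad and linear speed of tin below 0.01 m/s), for 0.3 s.
At the end, for the whole second after the job is handed in: tin still on the mat, its middle within 12 mm across the line and 40 mm along it, axis within 8 deg of the line; chock flat and still on the mat on the side the tin came from, square to the line within 14 deg, middle of its thin edge within 21 mm (from above) of the tin's middle (snug: 14 mm) (all of step 1 and horizontal distance between chock_nose and tin_mid below 0.021 m and y of chock_mid in the frame of mark below -0.03 m and angle between the x axis of chock_mid and the y axis of mark, either way round below 0.25 rad and angle between chock_mid's own z axis and vertical below 0.1 rad and z of chock_nose in the frame of mark below 0.004 m and linear speed of chock below 0.01 m/s); the robot touches nothing.
It fails at once if the tin is lifted (its axis more than 75 mm above the bench) (height (world z) of tin_mid above 0.075 m).
It fails at once if the lamp is touched with more than 2 N (contact force between any of the fingers, the arm and lamp above 2 N).
It fails at once if another thing on the bench is moved more than 25 mm (distance of any of sanding_block, tape_roll, mixing_cup, half_litre_tin, small_tin, lid_opener from where it was at the start of the episode above 0.025 m).
It also fails if it takes over 64 s, if anything falls off the work surface, if the arm or the gripper's body presses on something with over 40 N, if the wrist force passes 120 N, or if a joint passes its speed limit or range.

## Working session

There is one attempt and no reset: what is moved stays moved. The work goes in short steps, Python scripts to look and compute and a shell command to move; the robot and the scene stay as the last step left them, time stands still between calls to the robot, and variables do not carry over. Pictures are saved under pics/ and viewed, and the job is handed in when it is done.

```bash
ls; mkdir -p pics; python3 - <<'E'
from workcell import ctrl, viewer, recognise
import cv2, numpy as np, pickle
print(ctrl.get_obs())
for n in ("scene","top"):
    p=viewer.get_image(n); cv2.imwrite(f"pics/{n}0.png",p["image"][:,:,::-1])
    pickle.dump(p,open(f"{n}0.pkl","wb"))
    print(n,{k:v for k,v in p.items() if k not in("image","range_z")})
    for o in ["tin","chock","chock_nose","mark","mat","lamp","sanding_block","tape_roll","mixing_cup","half_litre_tin","small_tin","lid_opener"]:
        print(o,[(round(r["p"],2),round(r["xy"][0]*640),round(r["xy"][1]*480)) for r in recognise(p,o)][:4])
E
```

```text
pics
{'t': 0.0, 'qpos': array([-1.28696224e+00,  4.23809719e-01,  1.63066613e+00, -9.61624708e-06,
        1.08859636e+00, -1.90029287e-02]), 'qvel': array([ 0.00042779,  0.00160979, -0.00154294,  0.00134137, -0.00115391,
       -0.00081948]), 'joint_torque': array([ 6.25646207e-04, -5.44625151e+01, -2.73663443e+01,  6.43503922e-02,
        2.29209708e-02, -1.01604512e-04]), 'ee_pos': array([ 186.33889312, -596.29090195,  403.93030605]), 'orientation': array([-3.10419710e+00, -4.73665479e-01,  3.19955738e-04]), 'ft_force': array([-0.13715003, -0.96378864,  0.02976024]), 'moment': array([ 0.02192493, -0.04571845,  0.02230864]), 'width': 87.98370308081944}
scene {'vfov': 49.40439342066728, 'cx': 323.55511219315383, 'cy': 230.01081564437249, 'extrinsics': array([[ 1.55776018e-01,  9.87610105e-01,  1.89766190e-02,
        -3.42066438e+01],
       [-7.51187017e-01,  1.05966024e-01,  6.51528408e-01,
         3.27327109e+02],
       [ 6.41445163e-01, -1.15747491e-01,  7.58386855e-01,
        -1.62203875e+03],
       [ 0.00000000e+00,  0.00000000e+00,  0.00000000e+00,
         1.00000000e+00
[... 806 characters left out ...]
01308100e-02,  9.96386894e-01,
        -1.26753609e+03],
       [ 0.00000000e+00,  0.00000000e+00,  0.00000000e+00,
         1.00000000e+00]]), 'shot': 2}
tin [(0.94, 354, 226), (0.38, 440, 255)]
chock [(0.95, 441, 253), (0.76, 470, 301), (0.61, 418, 292), (0.6, 407, 164)]
chock_nose [(0.71, 470, 299), (0.68, 419, 291), (0.63, 406, 163), (0.6, 444, 256)]
mark [(0.87, 296, 255), (0.36, 167, 273)]
mat [(0.69, 300, 262)]
lamp [(0.73, 241, 206)]
sanding_block [(0.59, 451, 188)]
tape_roll [(0.87, 372, 287), (0.66, 442, 258), (0.35, 242, 208)]
mixing_cup [(0.88, 169, 272)]
half_litre_tin [(0.78, 364, 148), (0.5, 296, 156)]
small_tin [(0.7, 405, 164), (0.24, 370, 296)]
lid_opener [(0.86, 294, 155)]
```

View pics/scene0.png

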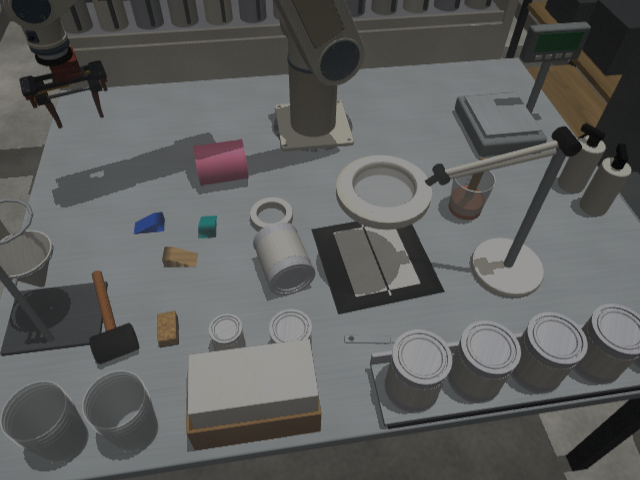

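View pics/top0.png

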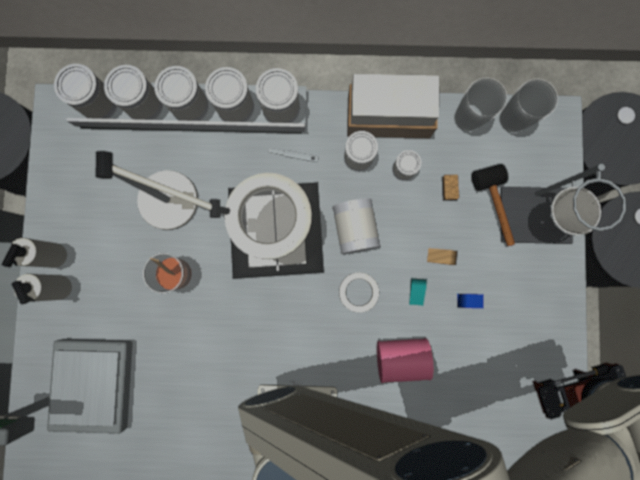

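The scene picture shows these:
- The metal tin with its paper wrap is at scene (282,257) and top (356,226). The pink cylinder at scene (221,162) is not the one meant.
- The mat and mark line are at scene (376,262).
- There are three chock candidates: wooden at scene (180,258) / top (441,256), blue at (150,222), and teal at (207,226). Only the wooden one fits the description.

Next I'll measure these and enlarge the crops.

```bash
cat > h.py <<'E'
import numpy as np, cv2, pickle
def K(p):
    f=240/np.tan(np.radians(p["vfov"]/2)); return f,p["cx"],p["cy"]
def world(p,u=None,v=None):
    f,cx,cy=K(p); z=p["range_z"].astype(float)
    if u is None: v,u=np.mgrid[0:480,0:640]; 
    else: z=z[v,u]
    c=np.stack([(u-cx)/f*z,-(v-cy)/f*z,-z],-1)
    E=p["extrinsics"]; return (c-E[:3,3])@E[:3,:3]
def onplane(p,u,v,h):
    f,cx,cy=K(p);E=p["extrinsics"];R=E[:3,:3]
    d=np.stack([(np.asarray(u,float)-cx)/f,-(np.asarray(v,float)-cy)/f,-np.ones(np.shape(u))],-1)@R
    o=-R.T@E[:3,3]; return o+d*((h-o[2])/d[...,2])[...,None]
def proj(p,X):
    f,cx,cy=K(p);E=p["extrinsics"];c=np.asarray(X)@E[:3,:3].T+E[:3,3]
    return np.stack([cx+f*c[...,0]/-c[...,2],cy+f*c[...,1]/c[...,2]],-1)
E
python3 - <<'E'
from h import *
S=pickle.load(open("scene0.pkl","rb"));T=pickle.load(open("top0.pkl","rb"))
for n,p,pts in (("scene",S,dict(bench=(340,375),bench2=(100,180),mat=(330,290),paper=(350,250),tin=(280,245),chock=(177,256),blue=(150,222),post=(490,265),ring=(350,210))),("top",T,dict(bench=(330,300),bench2=(520,330),tin=(356,226),chock=(436,256),mat=(240,265),cup=(168,275)))):
    W=world(p)
    for k,(u,v) in pts.items(): print(n,k,W[v,u].round(1))
    c=p["image"]
    cv2.imwrite(f"pics/{n}_tin.png",cv2.resize((c[180:320,230:450] if n=="scene" else c[140:300,220:480])[:,:,::-1],None,fx=3,fy=3,interpolation=cv2.INTER_CUBIC))
    cv2.imwrite(f"pics/{n}_ch.png",cv2.resize((c[200:350,120:260] if n=="scene" else c[170:320,370:510])[:,:,::-1],None,fx=4,fy=4,interpolation=cv2.INTER_CUBIC))
E
```

```text
scene bench [827.2 -61.1  -1.9]
scene bench2 [ 158.6 -620.4   -5. ]
scene mat [614.6 -46.9  -2.2]
scene paper [511.5  20.    8.3]
scene tin [ 552.6 -153.3  108.2]
scene chock [ 479.7 -397.9   19.6]
scene blue [ 361.7 -467.2   21.8]
scene post [613.9 341.8  20.9]
scene ring [601.7 -11.7 254.6]
top bench [342.9 -84.9  -3.7]
top bench2 [ 274.4 -613.5    2.2]
top tin [ 540.2 -145.4  107.6]
top chock [ 473.4 -377.6   12.6]
top mat [434.4 170.8   4.9]
top cup [400.7 360.7  40.9]
```

```bash
python3 -c "
import cv2,numpy as np
a=[cv2.imread(f'pics/{n}') for n in ('scene_ch.png','top_ch.png')]
a=[cv2.resize(x,(400,430)) for x in a];cv2.imwrite('pics/ch.png',np.hstack(a))"
```

```text
(no output)
```

View pics/ch.png

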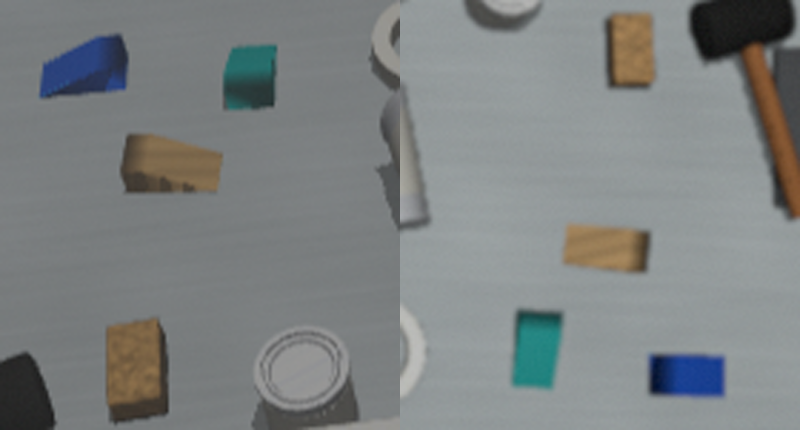

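View pics/scene_tin.png

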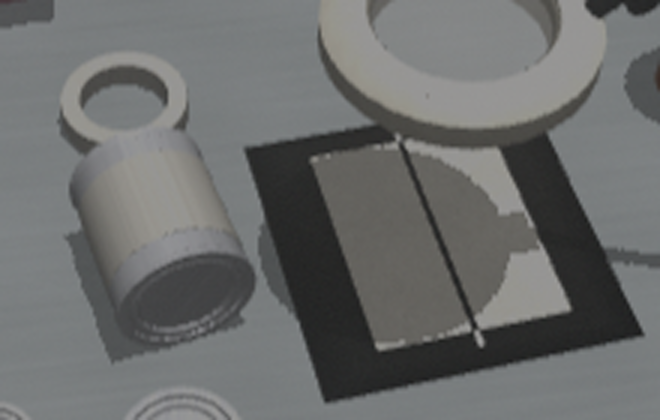

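View pics/top_tin.png

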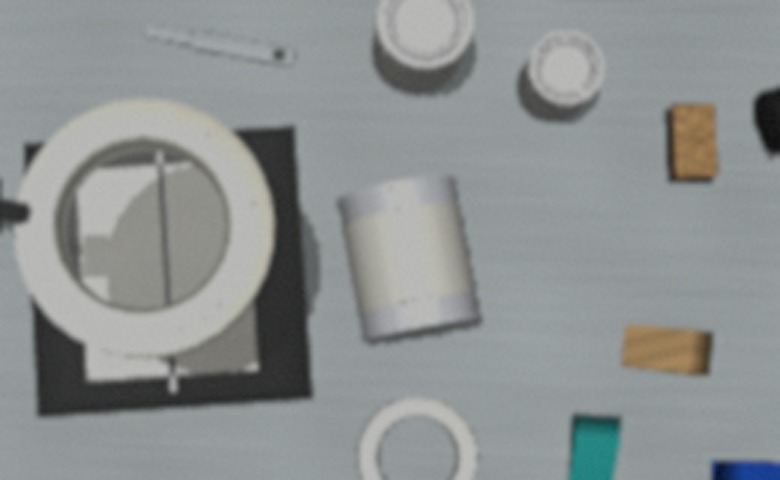

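```bash
python3 - <<'E'
from h import *
S=pickle.load(open("scene0.pkl","rb"));T=pickle.load(open("top0.pkl","rb"))
print("scene line",onplane(S,[363,390.3],[226,294.3],8).round(1).tolist())
print("scene mat corners",onplane(S,[312,339,444],[229.3,314,291],0).round(1).tolist())
print("top line",onplane(T,[273.3,277.7],[191,270],8).round(1).tolist())
print("top mat corners",onplane(T,[228.3,317.7,324,233.3],[188.3,182.3,272.7,278.3],0).round(1).tolist())
# bench plane fit, tin cylinder points
from scipy.optimize import least_squares
for n,p,(a,b,c,d) in (("S",S,(245,215,320,300)),("T",T,(325,190,390,260))):
    W=world(p)[b:d,a:c].reshape(-1,3); ok=(W[:,2]>45)&(W[:,2]<125)&(p["range_z"][b:d,a:c].ravel()>0); Q=W[ok]
    # cylinder fit r=54, axis horizontal, z=55
    # params: cx,cy,phi ; only points with |along|<60
    x0=[550,-150,0.2]
    def f(x):
        n_=np.array([-np.sin(x[2]),np.cos(x[2])]); dd=(Q[:,:2]-x[:2])@n_
        return np.hypot(dd,Q[:,2]-55)-54
    for it in range(2):
        r=least_squares(f,x0,loss="soft_l1",f_scale=3); x0=r.x
    ax=np.array([np.cos(x0[2]),np.sin(x0[2])]); s=(Q[:,:2]-x0[:2])@ax; good=abs(f(x0))<8; lo,hi=np.percentile(s[good],[1,99])
    print(n,x0[:2]+ax*(lo+hi)/2,np.degrees(x0[2]),hi-lo,good.mean(),np.std(f(x0)[good]))
# colour chock mask in top
for n,p,(a,b,c,d) in (("S",S,(150,240,215,275)),("T",T,(420,242,465,272))):
    I=p["image"][b:d,a:c].astype(int); m=(I[...,0]-I[...,2])>25
    v,u=np.nonzero(m); v=v+b;u=u+a; print(n,m.sum(),u.min(),u.max(),v.min(),v.max())
    rect=cv2.minAreaRect(np.stack([u,v],1).astype(np.float32)); bx=cv2.boxPoints(rect); print(bx.round(1).tolist())
    print(onplane(p,bx[:,0],bx[:,1],0).round(1).tolist())
    W=world(p)[v,u]; print(np.percentile(W[:,2],[2,50,98]))
E
```

```text
scene line [[438.6, 68.1, 8.0], [653.1, 87.8, 8.0]]
scene mat corners [[424.5, -62.4, 0.0], [683.2, -37.8, 0.0], [657.2, 217.5, 0.0]]
top line [[647.1, 83.9, 8.0], [423.0, 63.9, 8.0]]
top mat corners [[653.3, 214.0, 0.0], [677.0, -41.7, 0.0], [419.0, -66.1, 0.0], [396.6, 189.1, 0.0]]
S [ 550.63333375 -147.60622626] 11.779578504733749 130.31979628770432 0.8346953937592868 1.7537012610102236
T [ 546.6171357 -149.7622276] 11.71106819041581 128.43631462994608 0.9829914957478739 1.966139932123928
S 461 165 197 247 266
[[163.39999389648438, 262.8999938964844], [166.8000030517578, 245.8000030517578], [198.1999969482422, 252.0], [194.8000030517578, 269.20001220703125]]
[[480.5, -433.8, 0.0], [427.6, -427.6, 0.0], [458.6, -350.9, -0.0], [510.3, -359.1, -0.0]]
[-1.82660689 16.10881559 30.58581489]
T 404 427 455 248 264
[[426.3999938964844, 261.3999938964844], [428.29998779296875, 246.89999389648438], [456.1000061035156, 250.39999389648438], [454.29998779296875, 264.8999938964844]]
[[458.2, -353.9, 0.0], [499.4, -358.8, 0.0], [491.5, -437.2, 0.0], [450.4, -432.1, 0.0]]
[-2.35151374 17.17545383 32.29436503]
```

```bash
cat > fit.py <<'E'
from h import *
from scipy.optimize import minimize
def chockpts(x,y,yaw,z=0):
    P=np.array([[-37.5,s*20,h] for s in(-1,1) for h in(0,30)]+[[-17.5,s*20,30] for s in(-1,1)]+[[37.5,s*20,h] for s in(-1,1) for h in (0,1)],float)
    c,s=np.cos(yaw),np.sin(yaw); return P@np.array([[c,s,0],[-s,c,0],[0,0,1]])+[x,y,z]
def tinpts(x,y,yaw,z=55):
    t=np.linspace(0,2*np.pi,60)[:-1]
    P=np.vstack([np.stack([0*t+s*65,55*np.cos(t),55*np.sin(t)],1) for s in(-1,1)])
    c,s=np.cos(yaw),np.sin(yaw); return P@np.array([[c,s,0],[-s,c,0],[0,0,1]])+[x,y,z]
SC=6
def sil(p,pts,box):
    a,b,c,d=box; q=(proj(p,pts)-[a,b]+0.5)*SC
    m=np.zeros(((d-b)*SC,(c-a)*SC),np.uint8); cv2.fillConvexPoly(m,cv2.convexHull(q.astype(np.float32)).astype(np.int32),1)
    return cv2.resize(m.astype(np.float32),(c-a,d-b),interpolation=cv2.INTER_AREA)
def fitsil(p,mask,box,fn,x0):
    f=lambda x: np.abs(sil(p,fn(x[0],x[1],x[2]/100),box)-mask).sum()
    best=min((minimize(f,np.array(x0)+d,method="Nelder-Mead",options=dict(initial_simplex=np.array(x0)+d+np.array([[0,0,0],[8,0,0],[0,8,0],[0,0,8]]))) for d in ([0,0,0],[4,4,5],[-4,-4,-5])),key=lambda r:r.fun)
    return best.x/[1,1,100],best.fun,mask.sum()
E
python3 - <<'E'
from fit import *
S=pickle.load(open("scene0.pkl","rb"));T=pickle.load(open("top0.pkl","rb"))
for n,p,box in (("S",S,(150,235,215,280)),("T",T,(418,238,468,275))):
    a,b,c,d=box; I=p["image"][b:d,a:c].astype(int); m=((I[...,0]-I[...,2])>10).astype(np.float32)
    print(n,fitsil(p,m,box,chockpts,[475,-395,157]), fitsil(p,m,box,chockpts,[475,-395,165]))
for n,(u,v,h) in dict(sand=(451,188,28),tape=(359,292,25),half=(362,148,100),small=(408,161,75),cup=(170,273,115),hammer=(500,210,20),hammerhead=(490,178,40),box=(350,78,80),boxr=(437,78,80),boxfr=(437,134,0),ring=(268,216,264),net=(575,210,60)).items():
    print(n,onplane(T,u,v,h).round(0),world(T,u,v).round(0))
E
```

```text
S (array([ 477.25548481, -391.25622675,    1.43275809]), np.float64(23.11111068725586), np.float32(611.0)) (array([ 477.37897851, -391.03310469,    1.42932188]), np.float64(23.61111068725586), np.float32(611.0))
T (array([ 474.26394509, -391.50333449,    1.4797148 ]), np.float64(29.22222137451172), np.float32(445.0)) (array([ 474.0151569 , -391.36277055,    1.47170366]), np.float64(29.555557250976562), np.float32(445.0))
sand [ 664. -415.   28.] [ 663. -414.   31.]
tape [ 368. -163.   25.] [ 368. -165.    1.]
half [ 750. -158.  100.] [ 752. -158.   94.]
small [ 725. -285.   75.] [ 726. -286.   72.]
cup [405. 332. 115.] [406. 351.  54.]
hammer [ 606. -554.   20.] [ 603. -547.   38.]
hammerhead [ 692. -519.   40.] [ 689. -514.   54.]
box [ 952. -123.   80.] [1330. -171. -745.]
boxr [ 957. -361.   80.] [ 921. -342.  158.]
boxfr [ 827. -382.    0.] [ 828. -383.   -3.]
ring [538.  67. 264.] [541.  69. 246.]
net [ 605. -741.   60.] [ 563. -607.  302.]
```

```bash
cat > plan.py <<'E'
from h import *
from workcell import ctrl
from scipy.spatial.transform import Rotation as Ro
M=np.array([538.5,75.5,0]); MY=np.radians(5.3)
def m2w(x,y,z): c,s=np.cos(MY),np.sin(MY); return M+[c*x-s*y,s*x+c*y,z]
def w2m(p): c,s=np.cos(MY),np.sin(MY); d=np.asarray(p)-M; return np.array([c*d[0]+s*d[1],-s*d[0]+c*d[1],d[2]])
def orient(yaw,L):  # yaw: world angle of the tool y (jaw) axis; lean L deg
    mx=np.array([np.cos(yaw),np.sin(yaw),0]); my=np.array([-mx[1],mx[0],0]); L=np.radians(L)
    z=np.sin(L)*my+np.array([0,0,-np.cos(L)]); x=np.cross(mx,z); return Ro.from_matrix(np.stack([x,mx,z],1))
def now():
    o=ctrl.get_obs(); return o["ee_pos"],Ro.from_rotvec(o["orientation"]),o
def tip(p,R,l=182): return p+R.apply([0,0,l])
def report(p2,R2=None):
    p,R,o=now(); 
    print("shift mm in tool axes",R.inv().apply(p2-p).round(1))
    if R2 is not None: print("rotvec deg tool",np.degrees((R.inv()*R2).as_rotvec()).round(2),"then shift in new axes",R2.inv().apply(p2-p).round(1))
def state():
    p,R,o=now(); t=tip(p,R); print("t",round(o["t"],2),"tcp",p.round(1),"tip w",t.round(1),"tip m",w2m(t).round(1),"F",o["ft_force"].round(1),"w",round(o["width"],1),"q",o["qpos"].round(2))
E
python3 - <<'E'
from plan import *
R2=orient(MY,38); tp=m2w(-15,-308,31); p2=tp-R2.apply([0,0,182]); print(p2)
state(); report(np.array([p2[0],p2[1],400]),R2); print(w2m([548.6,-148.7,55]))
E
```

```text
[ 562.36443067 -344.14010513  174.41795716]
t 1.3 tcp [ 186.4 -596.5  404.7] tip w [ 186.4 -596.5  222.7] tip m [-412.7 -636.6  222.7] F [-0.4 -0.1  0.8] w 88.0 q [-1.29  0.42  1.63  0.    1.09 -0.02]
shift mm in tool axes [ 434.1 -128.8    4.7]
rotvec deg tool [ 25.79  31.87 -74.89] then shift in new axes [167.8 397.7 137. ]
[ -10.65266625 -224.17442027   55.        ]
```

```bash
python3 -m handwheel '[{"tx":0.0434,"ty":-0.0129},{"tx":0.0434,"ty":-0.0129},{"tx":0.0434,"ty":-0.0129},{"tx":0.0434,"ty":-0.0129},{"tx":0.0434,"ty":-0.0129},{"tx":0.0434,"ty":-0.0129},{"tx":0.0434,"ty":-0.0129},{"tx":0.0434,"ty":-0.0129}]'
python3 -m handwheel '[{"tx":0.0434,"ty":-0.0129},{"tx":0.0434,"ty":-0.0129},{},{"rx":2.58,"ry":3.19,"rz":-7.49},{"rx":2.58,"ry":3.19,"rz":-7.49},{"rx":2.58,"ry":3.19,"rz":-7.49},{"rx":2.58,"ry":3.19,"rz":-7.49},{"rx":2.58,"ry":3.19,"rz":-7.49}]'
python3 -m handwheel '[{"rx":2.58,"ry":3.19,"rz":-7.49},{"rx":2.58,"ry":3.19,"rz":-7.49},{"rx":2.58,"ry":3.19,"rz":-7.49},{"rx":2.58,"ry":3.19,"rz":-7.49},{"rx":2.58,"ry":3.19,"rz":-7.49},{},{}]'
python3 - <<'E'
from plan import *
R2=orient(MY,38); tp=m2w(-15,-308,31); p2=tp-R2.apply([0,0,182])
state(); report(p2,R2)
E
```

```text
t 1.3 tcp [ 186.4 -596.5  404.7] tip w [ 186.4 -596.5  222.7] tip m [-412.7 -636.6  222.7] F [-0.4 -0.1  0.8] w 88.0 q [-1.29  0.42  1.63  0.    1.09 -0.02]
shift mm in tool axes [ 434.1 -128.8  230.3]
rotvec deg tool [ 25.79  31.87 -74.89] then shift in new axes [ 28.9 397.7 314.8]$[0]: bad value
$[0]: bad value
$[0]: bad value
```

```bash
python3 -m handwheel '[{"gripper":0,"tx":0.0434,"ty":-0.0129,"tz":0,"rx":0,"ry":0,"rz":0},{"gripper":0,"tx":0.0434,"ty":-0.0129,"tz":0,"rx":0,"ry":0,"rz":0},{"gripper":0,"tx":0.0434,"ty":-0.0129,"tz":0,"rx":0,"ry":0,"rz":0},{"gripper":0,"tx":0.0434,"ty":-0.0129,"tz":0,"rx":0,"ry":0,"rz":0},{"gripper":0,"tx":0.0434,"ty":-0.0129,"tz":0,"rx":0,"ry":0,"rz":0},{"gripper":0,"tx":0.0434,"ty":-0.0129,"tz":0,"rx":0,"ry":0,"rz":0},{"gripper":0,"tx":0.0434,"ty":-0.0129,"tz":0,"rx":0,"ry":0,"rz":0},{"gripper":0,"tx":0.0434,"ty":-0.0129,"tz":0,"rx":0,"ry":0,"rz":0}]'
```

```text
t: 2.3
ee_pos: [488.2, -393.6, 404.8]
orientation: [3.105, 0.474, 0.0]
ft_force: [0.7, -0.7, 0.3]
width: 87.8
```

```bash
python3 -m handwheel '[{"gripper":0,"tx":0.0434,"ty":-0.0129,"tz":0,"rx":0,"ry":0,"rz":0},{"gripper":0,"tx":0.0434,"ty":-0.0129,"tz":0,"rx":0,"ry":0,"rz":0},{"gripper":0,"tx":0,"ty":0,"tz":0,"rx":2.58,"ry":3.19,"rz":-7.49},{"gripper":0,"tx":0,"ty":0,"tz":0,"rx":2.58,"ry":3.19,"rz":-7.49},{"gripper":0,"tx":0,"ty":0,"tz":0,"rx":2.58,"ry":3.19,"rz":-7.49},{"gripper":0,"tx":0,"ty":0,"tz":0,"rx":2.58,"ry":3.19,"rz":-7.49},{"gripper":0,"tx":0,"ty":0,"tz":0,"rx":2.58,"ry":3.19,"rz":-7.49},{"gripper":0,"tx":0,"ty":0,"tz":0,"rx":2.58,"ry":3.19,"rz":-7.49}]'
python3 -m handwheel '[{"gripper":0,"tx":0,"ty":0,"tz":0,"rx":2.58,"ry":3.19,"rz":-7.49},{"gripper":0,"tx":0,"ty":0,"tz":0,"rx":2.58,"ry":3.19,"rz":-7.49},{"gripper":0,"tx":0,"ty":0,"tz":0,"rx":2.58,"ry":3.19,"rz":-7.49},{"gripper":0,"tx":0,"ty":0,"tz":0,"rx":2.58,"ry":3.19,"rz":-7.49},{"gripper":0,"tx":0,"ty":0,"tz":0,"rx":0,"ry":0,"rz":0}]'
python3 - <<'E'
from plan import *
R2=orient(MY,38); tp=m2w(-15,-308,31); p2=tp-R2.apply([0,0,182])
state(); report(p2,R2)
from workcell import viewer
for n in ("scene",):
    p=viewer.get_image(n); cv2.imwrite(f"pics/{n}1.png",p["image"][:,:,::-1])
E
```

```text
t: 3.3
ee_pos: [562.1, -344.0, 404.7]
orientation: [-2.387, -1.469, -0.404]
ft_force: [0.5, 0.9, -0.2]
width: 87.9
t: 3.92
ee_pos: [562.3, -344.2, 404.2]
orientation: [-1.744, -1.91, -0.6]
ft_force: [-0.1, -0.3, 0.3]
width: 87.8
t 3.92 tcp [ 562.3 -344.2  404.2] tip w [ 552.  -232.6  260.8] tip m [ -15.  -308.   260.8] F [-0.1 -0.3  0.3] w 87.8 q [-0.65  0.57  1.45  0.47  1.61 -0.85]
shift mm in tool axes [-141.5    0.2  181.1]
rotvec deg tool [ 0.   -0.02 -0.07] then shift in new axes [-141.4    0.   181.1]
```

View pics/scene1.png

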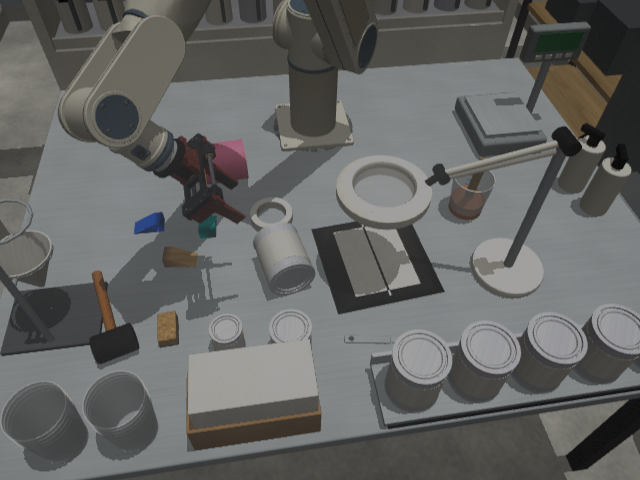

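The tool is leaned and free, with its fingers at (230,210), behind and above the tin. Next I'll lower it.

```bash
python3 -m handwheel '[{"gripper":0,"tx":-0.0283,"ty":0,"tz":0.0362,"rx":0,"ry":0,"rz":0},{"gripper":0,"tx":-0.0283,"ty":0,"tz":0.0362,"rx":0,"ry":0,"rz":0},{"gripper":0,"tx":-0.0283,"ty":0,"tz":0.0362,"rx":0,"ry":0,"rz":0},{"gripper":0,"tx":-0.0283,"ty":0,"tz":0.0362,"rx":0,"ry":0,"rz":0},{"gripper":0,"tx":-0.0283,"ty":0,"tz":0.0362,"rx":0,"ry":0,"rz":0},{"gripper":0,"tx":0,"ty":0,"tz":0,"rx":0,"ry":0,"rz":0}]'
python3 - <<'E'
from plan import *
state()
from workcell import viewer
for n in ("scene","top"):
    p=viewer.get_image(n); pickle.dump(p,open(n+"2.pkl","wb"))
    print(n,proj(p,tip(*now()[:2])))
    a=p["image"][160:340,150:390] if n=="scene" else p["image"][130:310,290:530]
    cv2.imwrite(f"pics/{n}2.png",cv2.resize(a,None,fx=3,fy=3)[:,:,::-1])
E
```

```text
t: 4.72
ee_pos: [561.0, -343.0, 171.8]
orientation: [-1.742, -1.905, -0.598]
ft_force: [0.4, 0.0, 0.3]
width: 87.7
t 4.72 tcp [ 561.  -343.   171.8] tip w [ 550.  -231.    28.8] tip m [ -16.9 -306.2   28.8] F [0.4 0.  0.3] w 87.7 q [-0.65  0.87  1.51  0.49  1.29 -1.01]
scene [247.86241967 269.06442232]
top [385.43141057 225.76090832]
```

View pics/scene2.png

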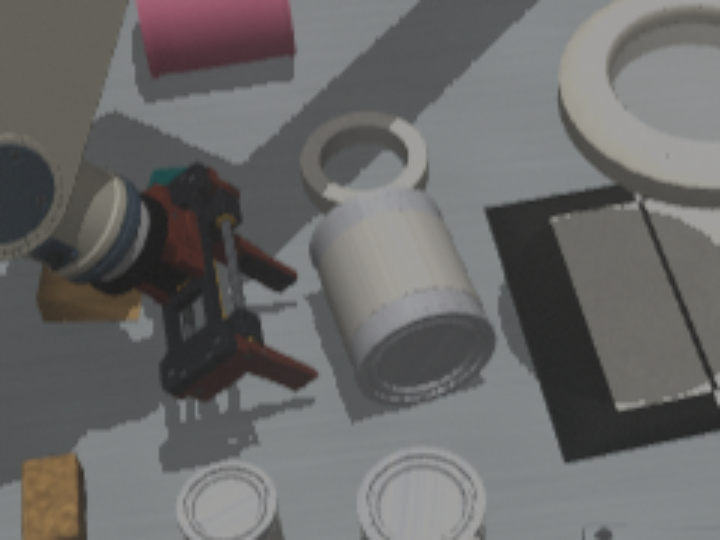

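View pics/top2.png

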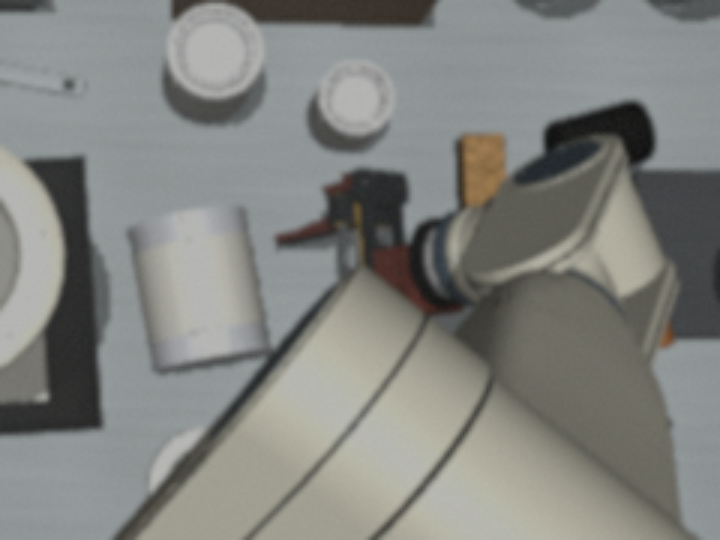

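```bash
python3 -m handwheel '[{"gripper":0,"tx":0.0049,"ty":0,"tz":0.0038,"rx":0,"ry":0,"rz":0},{"gripper":0,"tx":0.0049,"ty":0,"tz":0.0038,"rx":0,"ry":0,"rz":0},{"gripper":0,"tx":0.0049,"ty":0,"tz":0.0038,"rx":0,"ry":0,"rz":0},{"gripper":0,"tx":0.0049,"ty":0,"tz":0.0038,"rx":0,"ry":0,"rz":0},{"gripper":0,"tx":0.0049,"ty":0,"tz":0.0038,"rx":0,"ry":0,"rz":0},{"gripper":0,"tx":0.0049,"ty":0,"tz":0.0038,"rx":0,"ry":0,"rz":0},{"gripper":0,"tx":0.0049,"ty":0,"tz":0.0038,"rx":0,"ry":0,"rz":0},{"gripper":0,"tx":0.0049,"ty":0,"tz":0.0038,"rx":0,"ry":0,"rz":0}]'
cat > look.py <<'E'
import sys
from plan import *; from fit import *
from workcell import viewer
state(); tag=sys.argv[1]
p=viewer.get_image("scene"); pickle.dump(p,open(f"scene{tag}.pkl","wb"))
W=world(p); Mk=np.stack([W[...,0]-M[0],W[...,1]-M[1]],-1)
g=np.array(eval(sys.argv[2])) if len(sys.argv)>2 else None
zc=float(sys.argv[3]) if len(sys.argv)>3 else 55
if g is not None:
    from scipy.optimize import least_squares
    gx=m2w(g[0],g[1],0)[:2]
    I=p["image"].astype(int); red=(abs(I[...,0]-I[...,2])>35)
    sel=(np.hypot(W[...,0]-gx[0],W[...,1]-gx[1])<95)&(W[...,2]>zc-5)&(W[...,2]<zc+62)&~red&(p["range_z"]>0); Q=W[sel]
    x0=[*gx,0.1]
    def f(x):
        n=np.array([-np.sin(x[2]),np.cos(x[2])]); return np.hypot((Q[:,:2]-x[:2])@n,Q[:,2]-zc)-54
    r=least_squares(f,x0,loss="cauchy",f_scale=2); x0=r.x; ax=np.array([np.cos(x0[2]),np.sin(x0[2])])
    s=(Q[:,:2]-x0[:2])@ax; ok=abs(f(x0))<6; lo,hi=np.percentile(s[ok],[1,99]); c=x0[:2]+ax*(lo+hi)/2
    off=np.array([2.0,1.1])  # scene camera vs. mean of both
    print("tin m",w2m([*(c-off),zc]).round(1),"yaw-mark",round(np.degrees(x0[2]-MY),1),"len",round(hi-lo),"n",ok.sum(),round(ok.mean(),2))
a=p["image"][160:340,200:440]; cv2.imwrite(f"pics/look{tag}.png",cv2.resize(a,None,fx=3,fy=3)[:,:,::-1])
E
python3 look.py 3 "[-10,-200]"
```

```text
t: 5.82
ee_pos: [557.6, -294.2, 175.1]
orientation: [-1.742, -1.912, -0.601]
ft_force: [0.3, 0.2, -1.0]
width: 87.8
t 5.83 tcp [ 557.6 -294.2  175.1] tip w [ 547.3 -182.6   31.7] tip m [ -15.1 -257.8   31.7] F [ 0.3  0.2 -1. ] w 87.8 q [-0.6   0.83  1.59  0.53  1.23 -1.  ]
tin m [ -14.1 -192.5   55. ] yaw-mark 6.2 len 130 n 2162 0.8
```

View pics/look3.png

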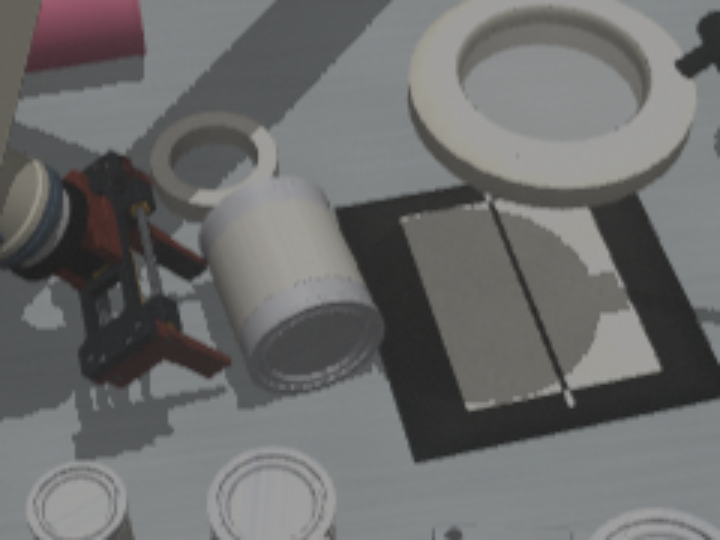

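The left finger is in contact at crop (205,265) and the tin has rolled about 31 mm. It is still about 6° off the line, so I'll keep pushing.

```bash
python3 -m handwheel '[{"gripper":0,"tx":0.0049,"ty":-0.001,"tz":0.0038,"rx":0,"ry":0,"rz":0},{"gripper":0,"tx":0.0049,"ty":-0.001,"tz":0.0038,"rx":0,"ry":0,"rz":0},{"gripper":0,"tx":0.0049,"ty":-0.001,"tz":0.0038,"rx":0,"ry":0,"rz":0},{"gripper":0,"tx":0.0049,"ty":-0.001,"tz":0.0038,"rx":0,"ry":0,"rz":0},{"gripper":0,"tx":0.0049,"ty":-0.001,"tz":0.0038,"rx":0,"ry":0,"rz":0},{"gripper":0,"tx":0.0049,"ty":-0.001,"tz":0.0038,"rx":0,"ry":0,"rz":0}]'
python3 look.py 4 "[-15,-155]"
```

```text
t: 6.62
ee_pos: [548.2, -257.7, 175.4]
orientation: [-1.742, -1.912, -0.601]
ft_force: [0.8, -0.7, 0.8]
width: 87.7
t 6.62 tcp [ 548.2 -257.7  175.4] tip w [ 537.9 -146.1   32. ] tip m [ -21.1 -220.6   32. ] F [ 0.8 -0.7  0.8] w 87.7 q [-0.56  0.81  1.66  0.56  1.18 -1.  ]
tin m [ -17.9 -156.5   55. ] yaw-mark 5.0 len 130 n 2135 0.82
```

View pics/look4.png

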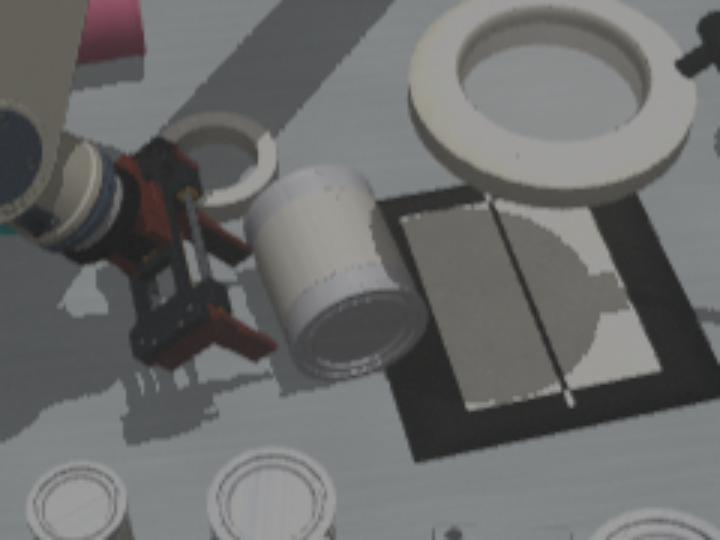

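```bash
python3 -m handwheel '[{"gripper":0,"tx":0.0049,"ty":0,"tz":0.0038,"rx":0,"ry":0,"rz":0},{"gripper":0,"tx":0.0049,"ty":0,"tz":0.0038,"rx":0,"ry":0,"rz":0},{"gripper":0,"tx":0.0049,"ty":0,"tz":0.0038,"rx":0,"ry":0,"rz":0},{"gripper":0,"tx":0.0049,"ty":0,"tz":0.0038,"rx":0,"ry":0,"rz":0},{"gripper":0,"tx":0.0049,"ty":0,"tz":0.0038,"rx":0,"ry":0,"rz":0},{"gripper":0,"tx":0.0049,"ty":0,"tz":0.0038,"rx":0,"ry":0,"rz":0}]'
python3 look.py 5 "[-20,-117]" 58
```

```text
t: 7.42
ee_pos: [544.9, -220.9, 175.5]
orientation: [-1.743, -1.912, -0.601]
ft_force: [-0.1, -3.3, 0.9]
width: 87.4
t 7.42 tcp [ 544.9 -220.9  175.5] tip w [ 534.6 -109.4   32.1] tip m [ -20.9 -183.7   32.1] F [-0.1 -3.3  0.9] w 87.4 q [-0.52  0.79  1.71  0.59  1.14 -1.  ]
tin m [ -20.7 -125.6   58. ] yaw-mark 0.2 len 130 n 2086 0.82
```

View pics/look5.png

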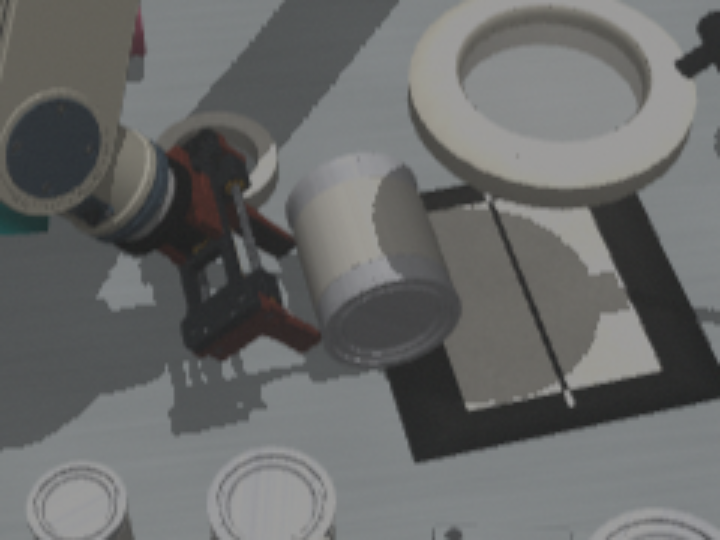

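The bevel has squared the tin: both fingers touch and its yaw is 0.2°. I'll push on over the bevel.

```bash
python3 -m handwheel '[{"gripper":0,"tx":0.0049,"ty":0,"tz":0.0038,"rx":0,"ry":0,"rz":0},{"gripper":0,"tx":0.0049,"ty":0,"tz":0.0038,"rx":0,"ry":0,"rz":0},{"gripper":0,"tx":0.0049,"ty":0,"tz":0.0038,"rx":0,"ry":0,"rz":0},{"gripper":0,"tx":0.0049,"ty":0,"tz":0.0038,"rx":0,"ry":0,"rz":0},{"gripper":0,"tx":0.0045,"ty":0,"tz":0.0035,"rx":0,"ry":0,"rz":0},{"gripper":0,"tx":0.0045,"ty":0,"tz":0.0035,"rx":0,"ry":0,"rz":0},{"gripper":0,"tx":0.004,"ty":0,"tz":0.0031,"rx":0,"ry":0,"rz":0},{"gripper":0,"tx":0.004,"ty":0,"tz":0.0031,"rx":0,"ry":0,"rz":0}]'
python3 look.py 6 "[-20,-72]" 63
```

```text
t: 8.48
ee_pos: [540.4, -174.6, 175.6]
orientation: [-1.742, -1.912, -0.601]
ft_force: [-0.4, 0.6, -0.9]
width: 87.6
t 8.47 tcp [ 540.4 -174.6  175.6] tip w [530.1 -62.9  32.3] tip m [ -21.2 -137.1   32.3] F [-0.4  0.6 -0.9] w 87.6 q [-0.45  0.77  1.77  0.64  1.09 -0.99]
tin m [-20.5 -80.2  63. ] yaw-mark -0.6 len 129 n 1944 0.81
```

View pics/look6.png

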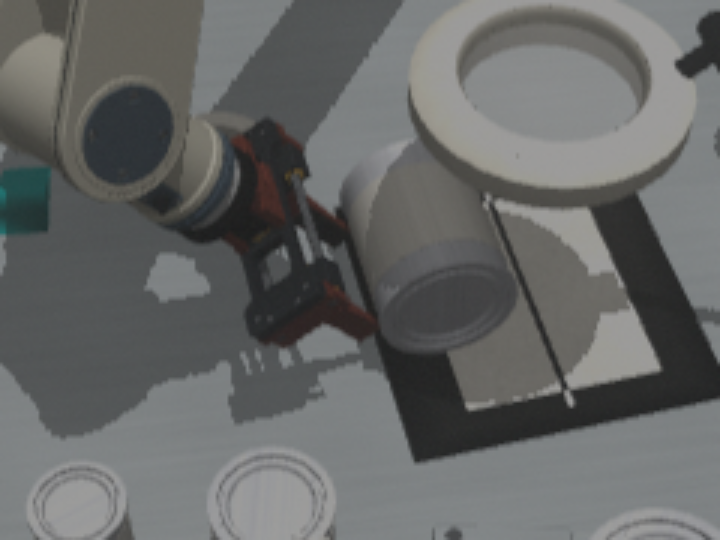

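```bash
python3 -m handwheel '[{"gripper":0,"tx":0.004,"ty":0,"tz":0.0031,"rx":0,"ry":0,"rz":0},{"gripper":0,"tx":0.004,"ty":0,"tz":0.0031,"rx":0,"ry":0,"rz":0},{"gripper":0,"tx":0.004,"ty":0,"tz":0.0031,"rx":0,"ry":0,"rz":0},{"gripper":0,"tx":0.004,"ty":0,"tz":0.0031,"rx":0,"ry":0,"rz":0},{"gripper":0,"tx":0.004,"ty":0,"tz":0.0031,"rx":0,"ry":0,"rz":0},{"gripper":0,"tx":0.004,"ty":0,"tz":0.0031,"rx":0,"ry":0,"rz":0},{"gripper":0,"tx":0.004,"ty":0,"tz":0.0031,"rx":0,"ry":0,"rz":0},{"gripper":0,"tx":0.003,"ty":0,"tz":0.0023,"rx":0,"ry":0,"rz":0}]'
python3 look.py 7 "[-20,-38]" 63
```

```text
t: 9.52
ee_pos: [536.8, -135.5, 175.8]
orientation: [-1.742, -1.912, -0.6]
ft_force: [-0.0, 0.8, 1.3]
width: 87.9
t 9.53 tcp [ 536.8 -135.5  175.8] tip w [526.4 -23.8  32.4] tip m [-21.2 -97.8  32.4] F [-0.   0.8  1.3] w 87.9 q [-0.39  0.75  1.81  0.68  1.05 -0.98]
tin m [-19.6 -40.1  63. ] yaw-mark -0.4 len 128 n 1538 0.78
```

View pics/look7.png

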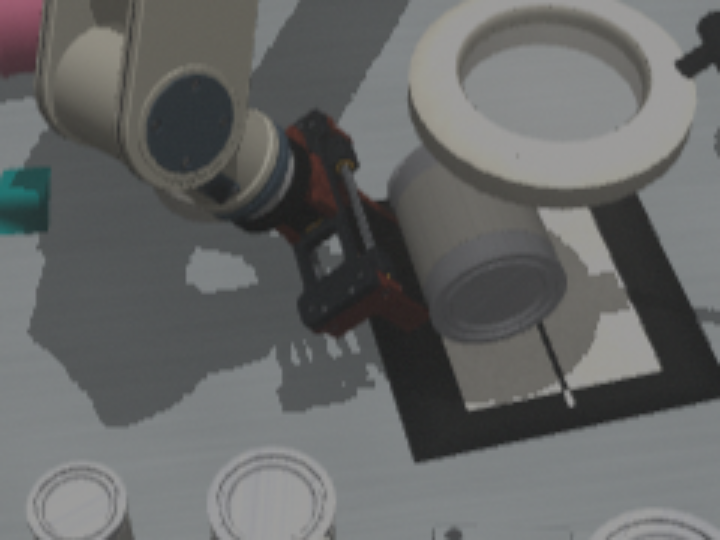

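```bash
python3 -m handwheel '[{"gripper":0,"tx":0.004,"ty":0,"tz":0.0031,"rx":0,"ry":0,"rz":0},{"gripper":0,"tx":0.004,"ty":0,"tz":0.0031,"rx":0,"ry":0,"rz":0},{"gripper":0,"tx":0.004,"ty":0,"tz":0.0031,"rx":0,"ry":0,"rz":0},{"gripper":0,"tx":0.003,"ty":0,"tz":0.0023,"rx":0,"ry":0,"rz":0},{"gripper":0,"tx":0.003,"ty":0,"tz":0.0023,"rx":0,"ry":0,"rz":0},{"gripper":0,"tx":0.0024,"ty":0,"tz":0.0019,"rx":0,"ry":0,"rz":0},{"gripper":0,"tx":0.0016,"ty":0,"tz":0.0012,"rx":0,"ry":0,"rz":0},{"gripper":0,"tx":0,"ty":0,"tz":0,"rx":0,"ry":0,"rz":0}]'
python3 look.py 8 "[-20,-10]" 63
```

```text
t: 10.58
ee_pos: [534.3, -108.1, 176.0]
orientation: [-1.742, -1.912, -0.601]
ft_force: [1.3, 1.0, 0.4]
width: 87.9
t 10.57 tcp [ 534.3 -108.1  176. ] tip w [523.9   3.6  32.6] tip m [-21.2 -70.3  32.6] F [1.3 1.  0.4] w 87.9 q [-0.35  0.74  1.84  0.71  1.02 -0.97]
tin m [-18.5 -11.1  63. ] yaw-mark -0.2 len 127 n 1210 0.73
```

View pics/look8.png

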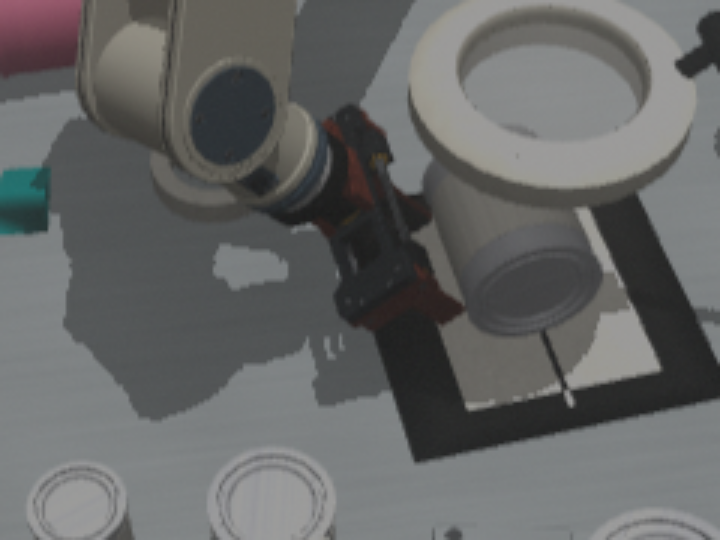

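```bash
python3 -m handwheel '[{"gripper":0,"tx":0.002,"ty":0,"tz":0.0016,"rx":0,"ry":0,"rz":0},{"gripper":0,"tx":0.002,"ty":0,"tz":0.0016,"rx":0,"ry":0,"rz":0},{"gripper":0,"tx":0.0016,"ty":0,"tz":0.0012,"rx":0,"ry":0,"rz":0},{"gripper":0,"tx":0.0012,"ty":0,"tz":0.0009,"rx":0,"ry":0,"rz":0},{"gripper":0,"tx":0.0008,"ty":0,"tz":0.0006,"rx":0,"ry":0,"rz":0},{"gripper":0,"tx":0,"ty":0,"tz":0,"rx":0,"ry":0,"rz":0},{"gripper":0,"tx":0,"ty":0,"tz":0,"rx":0,"ry":0,"rz":0}]'
python3 look.py 9 "[-20,-3]" 63
```

```text
t: 11.5
ee_pos: [533.4, -98.6, 176.0]
orientation: [-1.742, -1.912, -0.601]
ft_force: [-0.4, 0.2, -0.1]
width: 88.1
t 11.5 tcp [533.4 -98.6 176. ] tip w [523.   13.   32.6] tip m [-21.2 -60.8  32.6] F [-0.4  0.2 -0.1] w 88.1 q [-0.34  0.74  1.85  0.72  1.01 -0.97]
tin m [-18.1  -1.   63. ] yaw-mark -0.1 len 125 n 1112 0.72
```

View pics/look9.png

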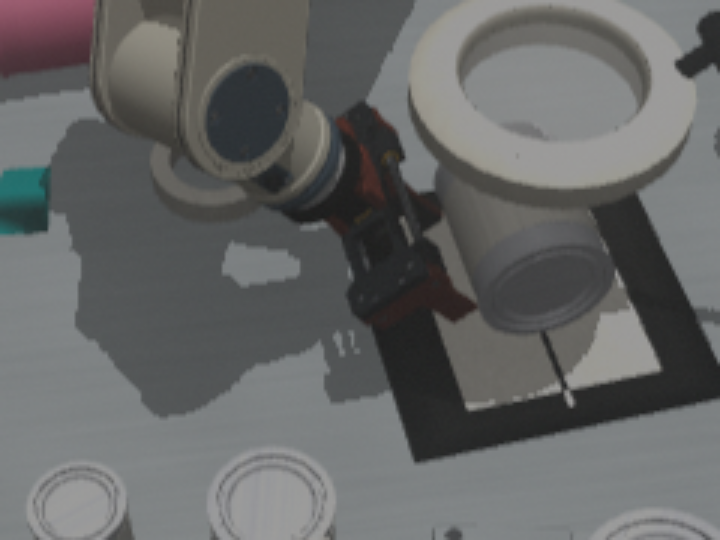

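Tin is at m(-18.1, -1.0), yaw -0.1°. I'll back off horizontally and then lift.

```bash
python3 -m handwheel '[{"gripper":0,"tx":-0.008,"ty":0,"tz":-0.0062,"rx":0,"ry":0,"rz":0},{"gripper":0,"tx":-0.0368,"ty":0,"tz":-0.0288,"rx":0,"ry":0,"rz":0},{"gripper":0,"tx":-0.0368,"ty":0,"tz":-0.0288,"rx":0,"ry":0,"rz":0},{"gripper":0,"tx":-0.0368,"ty":0,"tz":-0.0288,"rx":0,"ry":0,"rz":0},{"gripper":0,"tx":0.028,"ty":0,"tz":-0.036,"rx":0,"ry":0,"rz":0},{"gripper":0,"tx":0.028,"ty":0,"tz":-0.036,"rx":0,"ry":0,"rz":0},{"gripper":0,"tx":0,"ty":0,"tz":0,"rx":0,"ry":0,"rz":0}]'
python3 look.py 10 "[-20,-1]" 63
python3 - <<'E'
from plan import *
yaw=np.radians(83.4-90); R2=orient(yaw,38); n=np.array([np.cos(np.radians(83.4)),np.sin(np.radians(83.4)),0])
g=np.array([475.5,-391,24])-20*n; p2=g-R2.apply([0,0,163]); print(g,p2)
report(p2+[0,0,80],R2)
E
```

```text
t: 12.42
ee_pos: [548.2, -250.0, 270.5]
orientation: [-1.745, -1.917, -0.603]
ft_force: [-0.1, -0.1, -0.0]
width: 87.9
t 12.43 tcp [ 548.2 -250.   270.5] tip w [ 538.7 -138.8  126.7] tip m [ -19.6 -213.4  126.7] F [-0.1 -0.1 -0. ] w 87.9 q [-0.55  0.65  1.67  0.54  1.29 -0.92]
tin m [-17.6  -0.8  63. ] yaw-mark -0.1 len 125 n 1100 0.73
[ 473.20125699 -410.86745531   24.        ] [ 461.66698976 -510.55521413  152.44575284]
shift mm in tool axes [-221.  -109.6 -126.5]
rotvec deg tool [-7.18  0.09  9.47] then shift in new axes [-234.5  -55.3 -137.2]
```

View pics/look10.png

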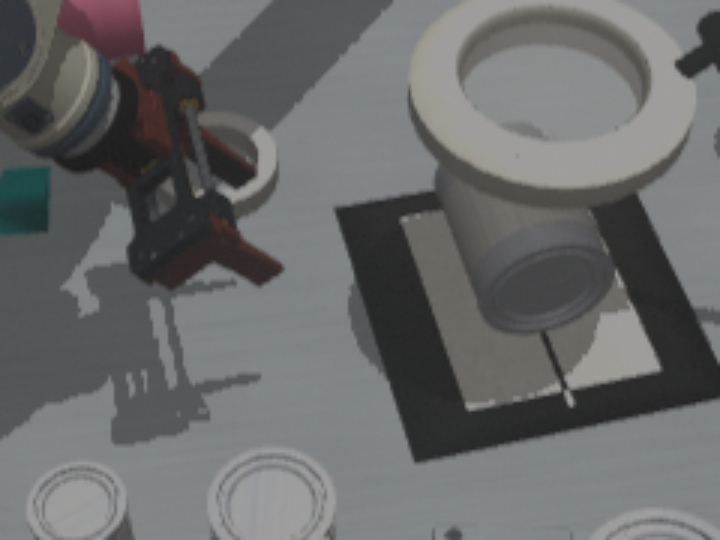

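```bash
python3 -m handwheel '[{"gripper":0,"tx":0,"ty":0,"tz":0,"rx":-3.59,"ry":0.05,"rz":4.74},{"gripper":0,"tx":0,"ty":0,"tz":0,"rx":-3.59,"ry":0.05,"rz":4.74},{"gripper":0,"tx":-0.0469,"ty":-0.0111,"tz":-0.0274,"rx":0,"ry":0,"rz":0},{"gripper":0,"tx":-0.0469,"ty":-0.0111,"tz":-0.0274,"rx":0,"ry":0,"rz":0},{"gripper":0,"tx":-0.0469,"ty":-0.0111,"tz":-0.0274,"rx":0,"ry":0,"rz":0},{"gripper":0,"tx":-0.0469,"ty":-0.0111,"tz":-0.0274,"rx":0,"ry":0,"rz":0},{"gripper":0,"tx":-0.0469,"ty":-0.0111,"tz":-0.0274,"rx":0,"ry":0,"rz":0},{"gripper":0,"tx":0,"ty":0,"tz":0,"rx":0,"ry":0,"rz":0}]'
python3 - <<'E'
from plan import *; from fit import *
from workcell import viewer
state()
yaw=np.radians(83.4-90); R2=orient(yaw,38); n=np.array([np.cos(np.radians(83.4)),np.sin(np.radians(83.4)),0])
g=np.array([475.5,-391,24])-20*n; p2=g-R2.apply([0,0,163])
report(p2,R2)
p=viewer.get_image("scene"); q=now(); print("grasp px",proj(p,tip(*q[:2],163)),"tip",proj(p,tip(*q[:2])),"target",proj(p,g+[0,0,0]))
cv2.imwrite("pics/s11.png",cv2.resize(p["image"][170:330,100:310],None,fx=3.5,fy=3.5)[:,:,::-1])
E
```

```text
t: 13.48
ee_pos: [458.9, -512.5, 227.8]
orientation: [-1.958, -1.735, -0.672]
ft_force: [-0.6, 0.4, -0.1]
width: 87.6
t 13.47 tcp [ 458.9 -512.5  227.8] tip w [ 471.5 -400.8   84.7] tip m [-110.7 -468.1   84.7] F [-0.6  0.4 -0.1] w 87.6 q [-0.94  0.83  1.42  0.44  1.43 -1.  ]
shift mm in tool axes [-44.8   2.9  60.7]
rotvec deg tool [-0.08 -0.14 -0.34] then shift in new axes [-44.6   2.6  60.8]
grasp px [164.74067986 232.05551503] tip [171.24272554 236.12354723] target [171.20054805 253.34905109]
```

View pics/s11.png

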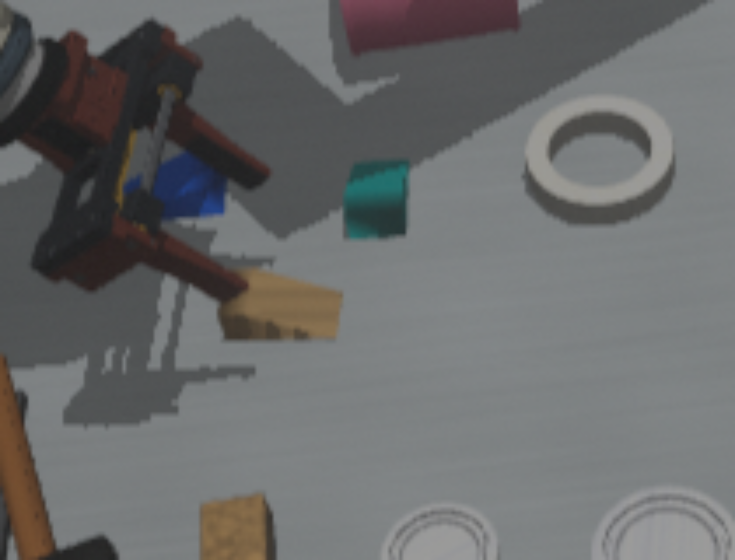

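The enlarged crop shows the plain wooden chock at (280,305), thin edge on the right. Blue is at (195,185) and teal at (378,200), and I'm leaving both. Now down to the wooden one.

```bash
python3 -m handwheel '[{"gripper":0,"tx":-0.0149,"ty":0.001,"tz":0.0202,"rx":0,"ry":0,"rz":0},{"gripper":0,"tx":-0.0149,"ty":0.001,"tz":0.0202,"rx":0,"ry":0,"rz":0},{"gripper":0,"tx":-0.0149,"ty":0.001,"tz":0.0192,"rx":0,"ry":0,"rz":0},{"gripper":0,"tx":0,"ty":0,"tz":0,"rx":0,"ry":0,"rz":0},{"gripper":0,"tx":0,"ty":0,"tz":0,"rx":0,"ry":0,"rz":0}]'
python3 - <<'E'
from plan import *; from fit import *
from workcell import viewer
state(); q=now(); print("grasp",tip(*q[:2],163))
p=viewer.get_image("scene")
cv2.imwrite("pics/s12.png",cv2.resize(p["image"][190:310,120:260],None,fx=5,fy=5)[:,:,::-1])
E
```

```text
t: 14.15
ee_pos: [464.5, -508.0, 155.9]
orientation: [-1.954, -1.74, -0.672]
ft_force: [-0.2, 0.6, 0.4]
width: 88.0
t 14.15 tcp [ 464.5 -508.   155.9] tip w [ 476.8 -396.4   12.7] tip m [-105.  -464.2   12.7] F [-0.2  0.6  0.4] w 88.0 q [-0.93  0.93  1.42  0.45  1.34 -1.04]
grasp [ 475.5459332  -408.02473133   27.67622427]
```

View pics/s12.png

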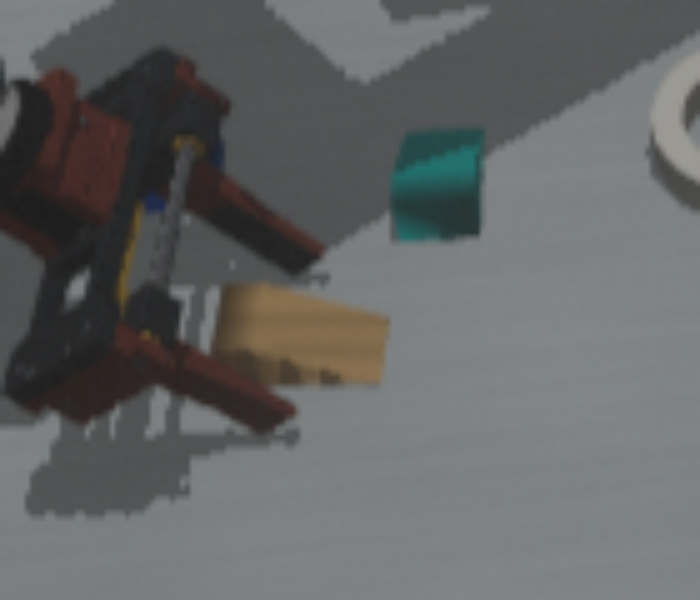

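```bash
python3 -m handwheel '[{"gripper":0,"tx":-0.0044,"ty":-0.0015,"tz":0.001,"rx":0,"ry":0,"rz":0},{"gripper":0,"tx":0,"ty":0,"tz":0,"rx":0,"ry":0,"rz":0},{"gripper":0.6,"tx":0,"ty":0,"tz":0,"rx":0,"ry":0,"rz":0},{"gripper":0.7,"tx":0,"ty":0,"tz":0,"rx":0,"ry":0,"rz":0},{"gripper":1,"tx":0,"ty":0,"tz":0,"rx":0,"ry":0,"rz":0},{"gripper":1,"tx":0,"ty":0,"tz":0,"rx":0,"ry":0,"rz":0},{"gripper":1,"tx":0,"ty":0,"tz":0,"rx":0,"ry":0,"rz":0},{"gripper":1,"tx":0,"ty":0,"tz":0,"rx":0,"ry":0,"rz":0}]'
python3 - <<'E'
from plan import *; from fit import *
from workcell import viewer
state(); q=now(); print("grasp",tip(*q[:2],163))
p=viewer.get_image("scene"); pickle.dump(p,open("scene13.pkl","wb"))
cv2.imwrite("pics/s13.png",cv2.resize(p["image"][190:310,120:260],None,fx=5,fy=5)[:,:,::-1])
E
```

```text
t: 15.2
ee_pos: [462.4, -510.8, 152.5]
orientation: [-1.954, -1.74, -0.672]
ft_force: [0.1, -0.3, 0.4]
width: 39.5
t 15.2 tcp [ 462.4 -510.8  152.5] tip w [ 474.8 -399.1    9.3] tip m [-107.3 -466.7    9.3] F [ 0.1 -0.3  0.4] w 39.5 q [-0.93  0.93  1.42  0.45  1.34 -1.04]
grasp [ 473.48299495 -410.80187288   24.25121055]
```

View pics/s13.png

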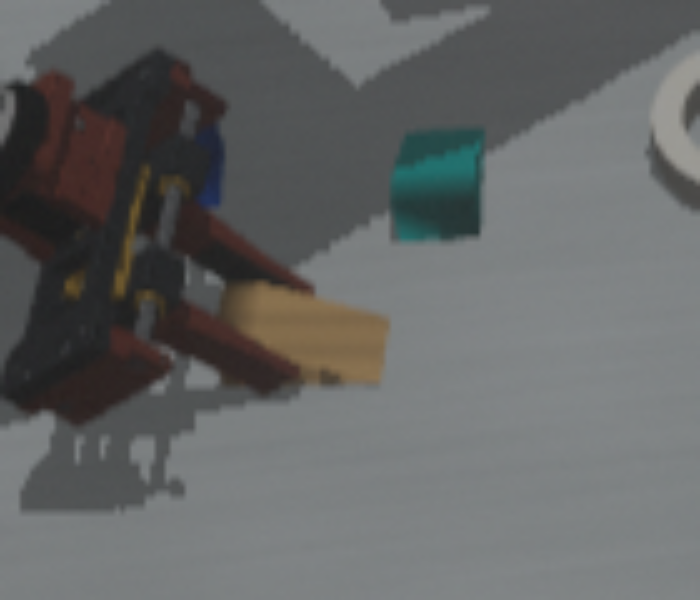

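```bash
cat > place.py <<'E'
import sys
from plan import *
# nose in the grasp: 57.5 ahead of the grasp point, chock underside 24.25 below it
def nose():
    p,R,o=now(); jy=R.apply([0,1,0]); h=np.array([-jy[1],jy[0],0]); h/=np.linalg.norm(h)
    return tip(p,R,163)+57.5*h-[0,0,24.25], np.degrees(np.arctan2(h[1],h[0]))-90-np.degrees(MY), jy[2]
def go(xm,ym,zm,turn=0):
    p,R,o=now(); n,y,_=nose(); Rz=Ro.from_rotvec([0,0,np.radians(turn)])
    p2=p+(m2w(xm,ym,zm)-n)-(Rz.apply(n-p)-(n-p)); R2=Rz*R; report(p2,R2)
if __name__=="__main__":
    state(); n,y,t=nose(); print("nose m",w2m(n).round(1),"yaw err",round(y,2),"tilt",round(t,4))
    if len(sys.argv)>1: go(*eval(sys.argv[1]))
E
python3 place.py; python3 -m handwheel '[{"gripper":1,"tx":-0.002,"ty":0,"tz":-0.003,"rx":0,"ry":0,"rz":0},{"gripper":1,"tx":0.018,"ty":0,"tz":-0.024,"rx":0,"ry":0,"rz":0},{"gripper":1,"tx":0.018,"ty":0,"tz":-0.024,"rx":0,"ry":0,"rz":0},{"gripper":1,"tx":0,"ty":0,"tz":0,"rx":0,"ry":0,"rz":0}]'
python3 place.py "(-19,-120,25,12)"
```

```text
t 15.25 tcp [ 462.3 -510.8  152.5] tip w [ 474.8 -399.1    9.3] tip m [-107.3 -466.7    9.3] F [-0.7 -0.  -0.1] w 39.6 q [-0.93  0.93  1.42  0.45  1.34 -1.04]
nose m [ -97.8 -421.9   -0. ] yaw err -11.88 tilt -0.0032
t: 15.75
ee_pos: [462.5, -516.5, 216.1]
orientation: [-1.957, -1.744, -0.672]
ft_force: [0.7, -0.4, 0.2]
width: 39.7
t 15.75 tcp [ 462.5 -516.5  216.1] tip w [ 475.4 -405.4   72.5] tip m [-107.3 -473.    72.5] F [ 0.7 -0.4  0.2] w 39.7 q [-0.93  0.85  1.41  0.44  1.42 -1.01]
nose m [ -97.8 -428.2   63.2] yaw err -11.89 tilt 0.0
shift mm in tool axes [230.   46.4 227.6]
rotvec deg tool [ 7.37  0.   -9.47] then shift in new axes [216.8 112.2 217.3]
```

```bash
python3 -m handwheel '[{"gripper":1,"tx":0,"ty":0,"tz":0,"rx":3.69,"ry":0,"rz":-4.74},{"gripper":1,"tx":0,"ty":0,"tz":0,"rx":3.69,"ry":0,"rz":-4.74},{"gripper":1,"tx":0.036,"ty":0.0187,"tz":0.036,"rx":0,"ry":0,"rz":0},{"gripper":1,"tx":0.036,"ty":0.0187,"tz":0.036,"rx":0,"ry":0,"rz":0},{"gripper":1,"tx":0.036,"ty":0.0187,"tz":0.036,"rx":0,"ry":0,"rz":0},{"gripper":1,"tx":0.036,"ty":0.0187,"tz":0.036,"rx":0,"ry":0,"rz":0},{"gripper":1,"tx":0.018,"ty":0.0093,"tz":0.018,"rx":0,"ry":0,"rz":0},{"gripper":1,"tx":0,"ty":0,"tz":0,"rx":0,"ry":0,"rz":0}]'
python3 place.py "(-19,-120,25,0)"; python3 look.py 14 "[-18,-1]" 63
```

```text
t: 16.75
ee_pos: [524.0, -279.1, 184.8]
orientation: [-1.735, -1.911, -0.597]
ft_force: [-0.6, -0.4, -1.0]
width: 39.9
t 16.75 tcp [ 524.  -279.1  184.8] tip w [ 512.4 -167.1   41.8] tip m [ -48.4 -239.2   41.8] F [-0.6 -0.4 -1. ] w 39.9 q [-0.61  0.78  1.68  0.52  1.2  -1.03]
nose m [ -48.6 -193.4   32.5] yaw err 0.31 tilt -0.0044
shift mm in tool axes [53.  30.  51.1]
rotvec deg tool [0. 0. 0.] then shift in new axes [53.  30.  51.1]
t 16.75 tcp [ 524.  -279.1  184.8] tip w [ 512.4 -167.1   41.8] tip m [ -48.4 -239.2   41.8] F [-0.6 -0.4 -1. ] w 39.9 q [-0.61  0.78  1.68  0.52  1.2  -1.03]
tin m [-17.6  -0.9  63. ] yaw-mark -0.1 len 124 n 1112 0.74
```

View pics/look14.png

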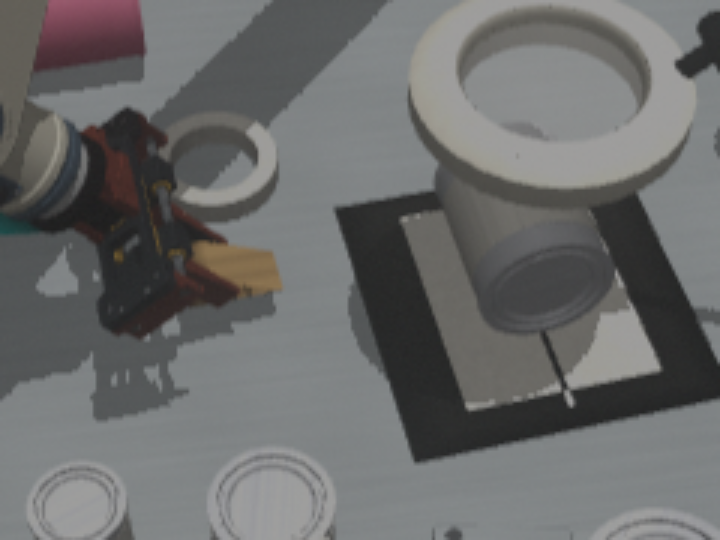

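```bash
python3 -m handwheel '[{"gripper":1,"tx":0.0265,"ty":0.0145,"tz":0.0255,"rx":0,"ry":0,"rz":0},{"gripper":1,"tx":0.0265,"ty":0.0145,"tz":0.0255,"rx":0,"ry":0,"rz":0},{"gripper":1,"tx":0,"ty":0,"tz":0,"rx":0,"ry":0,"rz":0},{"gripper":1,"tx":0,"ty":0,"tz":0,"rx":0,"ry":0,"rz":0}]'
python3 place.py "(-19,-65,11,0)"; python3 look.py 15 "[-18,-1]" 63
```

```text
t: 17.3
ee_pos: [546.0, -206.9, 178.5]
orientation: [-1.74, -1.911, -0.599]
ft_force: [0.5, 0.3, -0.9]
width: 39.6
t 17.3 tcp [ 546.  -206.9  178.5] tip w [535.2 -95.1  35.3] tip m [ -19.1 -169.6   35.3] F [ 0.5  0.3 -0.9] w 39.6 q [-0.49  0.78  1.72  0.6   1.13 -0.99]
nose m [ -19.1 -123.8   26. ] yaw err 0.1 tilt -0.0019
shift mm in tool axes [37.   0.3 48.1]
rotvec deg tool [0. 0. 0.] then shift in new axes [37.   0.3 48.1]
t 17.3 tcp [ 546.  -206.9  178.5] tip w [535.2 -95.1  35.3] tip m [ -19.1 -169.6   35.3] F [ 0.5  0.3 -0.9] w 39.6 q [-0.49  0.78  1.72  0.6   1.13 -0.99]
tin m [-18.   -0.8  63. ] yaw-mark -0.2 len 125 n 1105 0.73
```

```bash
python3 - <<'E'
from plan import *; from fit import *; from place import nose
p=pickle.load(open("scene15.pkl","rb"))
n=nose()[0]; jy=np.array([np.cos(MY),np.sin(MY),0]); print(proj(p,n+20*jy),proj(p,n-20*jy))
# tin model outline at estimate overlay
im=p["image"][:,:,::-1].copy(); c=m2w(-20,-1,63); off=[2,1.1,0]
q=proj(p,tinpts(c[0]+2,c[1]+1.1,MY,63)); 
big=cv2.resize(im,None,fx=4,fy=4,interpolation=cv2.INTER_CUBIC)
for a in (q[:59],q[59:]): cv2.polylines(big,[((a+.5)*4).astype(np.int32)],True,(0,255,0),1)
for s in(-20,20):
    a=proj(p,n+s*jy); cv2.circle(big,tuple(((a+.5)*4).astype(int)),4,(0,0,255),1)
for a,b in ((-115,115),):
    l=proj(p,np.array([m2w(a,0,8)+off,m2w(b,0,8)+off])); cv2.line(big,*[tuple(((k+.5)*4).astype(int)) for k in l],(255,0,255),1)
cv2.imwrite("pics/ov15.png",big[180*4:310*4,240*4:430*4])
E
```

```text
[325.56909618 261.3042135 ] [321.47641245 248.53961144]
```

View pics/ov15.png

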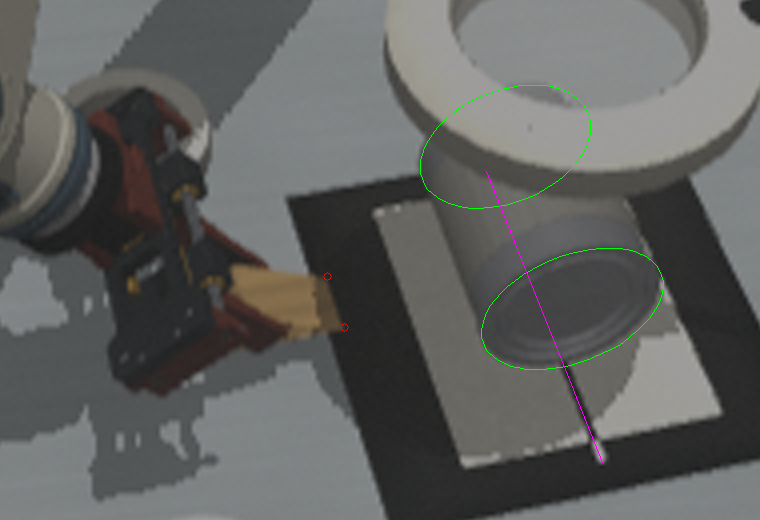

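The overlay matches: the line fits, the tin is at about (-20,-1..-2), and the predicted nose corners are within 1–2 px of the chock's thin edge at (330,300). I'll approach low.

```bash
python3 -m handwheel '[{"gripper":1,"tx":0.0123,"ty":0,"tz":0.016,"rx":0,"ry":0,"rz":0},{"gripper":1,"tx":0.0123,"ty":0,"tz":0.016,"rx":0,"ry":0,"rz":0},{"gripper":1,"tx":0.0123,"ty":0,"tz":0.016,"rx":0,"ry":0,"rz":0},{"gripper":1,"tx":0,"ty":0,"tz":0,"rx":0,"ry":0,"rz":0},{"gripper":1,"tx":0,"ty":0,"tz":0,"rx":0,"ry":0,"rz":0}]'
python3 place.py "(-19.5,-35,9,0)"; python3 look.py 16 "[-18,-1]" 63
```

```text
t: 17.98
ee_pos: [540.7, -146.9, 163.7]
orientation: [-1.738, -1.911, -0.598]
ft_force: [0.1, -0.9, -0.3]
width: 39.9
t 17.98 tcp [ 540.7 -146.9  163.7] tip w [529.6 -35.1  20.5] tip m [ -19.  -109.3   20.5] F [ 0.1 -0.9 -0.3] w 39.9 q [-0.41  0.78  1.79  0.67  1.05 -0.99]
nose m [-19.2 -63.5  11.2] yaw err 0.18 tilt -0.0021
shift mm in tool axes [21.1 -0.2 19.3]
rotvec deg tool [0. 0. 0.] then shift in new axes [21.1 -0.2 19.3]
t 17.98 tcp [ 540.7 -146.9  163.7] tip w [529.6 -35.1  20.5] tip m [ -19.  -109.3   20.5] F [ 0.1 -0.9 -0.3] w 39.9 q [-0.41  0.78  1.79  0.67  1.05 -0.99]
tin m [-17.9  -0.9  63. ] yaw-mark 0.0 len 126 n 1111 0.74
```

View pics/look16.png

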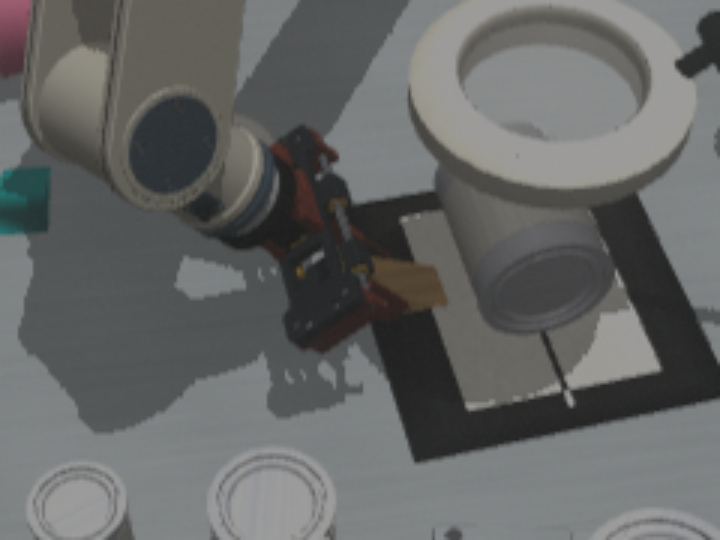

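```bash
python3 -m handwheel '[{"gripper":1,"tx":0.0053,"ty":0,"tz":0.0048,"rx":0,"ry":0,"rz":0},{"gripper":1,"tx":0.0053,"ty":0,"tz":0.0048,"rx":0,"ry":0,"rz":0},{"gripper":1,"tx":0.0053,"ty":0,"tz":0.0048,"rx":0,"ry":0,"rz":0},{"gripper":1,"tx":0.0053,"ty":0,"tz":0.0048,"rx":0,"ry":0,"rz":0},{"gripper":1,"tx":0,"ty":0,"tz":0,"rx":0,"ry":0,"rz":0},{"gripper":1,"tx":0,"ty":0,"tz":0,"rx":0,"ry":0,"rz":0}]'
python3 place.py "(-19.5,-17,8.3,0)"
python3 -m handwheel '[{"gripper":1,"tx":-0.0004,"ty":0,"tz":0.0005,"rx":0,"ry":0,"rz":0},{"gripper":1,"tx":0,"ty":0,"tz":0,"rx":0,"ry":0,"rz":0},{"gripper":1,"tx":0,"ty":0,"tz":0,"rx":0,"ry":0,"rz":0}]'
python3 place.py "(-19.5,-17,8.3,0)"
```

```text
t: 18.77
ee_pos: [537.8, -118.7, 161.6]
orientation: [-1.739, -1.911, -0.599]
ft_force: [-0.9, 0.3, -0.3]
width: 40.3
t 18.77 tcp [ 537.8 -118.7  161.6] tip w [526.8  -6.8  18.5] tip m [-19.3 -80.9  18.5] F [-0.9  0.3 -0.3] w 40.3 q [-0.37  0.77  1.82  0.71  1.02 -0.99]
nose m [-19.3 -35.1   9.2] yaw err 0.15 tilt -0.0022
shift mm in tool axes [13.7 -0.1 11.9]
rotvec deg tool [0. 0. 0.] then shift in new axes [13.7 -0.1 11.9]
t: 19.15
ee_pos: [537.7, -118.8, 160.9]
orientation: [-1.739, -1.91, -0.599]
ft_force: [0.5, -0.4, -0.6]
width: 40.0
t 19.15 tcp [ 537.7 -118.8  160.9] tip w [526.7  -7.   17.8] tip m [-19.4 -81.   17.8] F [ 0.5 -0.4 -0.6] w 40.0 q [-0.37  0.77  1.82  0.71  1.02 -0.99]
nose m [-19.4 -35.2   8.5] yaw err 0.12 tilt -0.0024
shift mm in tool axes [14.2 -0.  11.4]
rotvec deg tool [0. 0. 0.] then shift in new axes [14.2 -0.  11.4]
```

```bash
python3 -m handwheel '[{"gripper":1,"tx":0.0017,"ty":0,"tz":0.0013,"rx":0,"ry":0,"rz":0},{"gripper":1,"tx":0.0017,"ty":0,"tz":0.0013,"rx":0,"ry":0,"rz":0},{"gripper":1,"tx":0.0017,"ty":0,"tz":0.0013,"rx":0,"ry":0,"rz":0},{"gripper":1,"tx":0.0016,"ty":0,"tz":0.0012,"rx":0,"ry":0,"rz":0},{"gripper":1,"tx":0.0016,"ty":0,"tz":0.0012,"rx":0,"ry":0,"rz":0},{"gripper":1,"tx":0.0012,"ty":0,"tz":0.0009,"rx":0,"ry":0,"rz":0},{"gripper":1,"tx":0.0012,"ty":0,"tz":0.001,"rx":0,"ry":0,"rz":0},{"gripper":1,"tx":0,"ty":0,"tz":0,"rx":0,"ry":0,"rz":0}]'
python3 place.py "(-19.5,-15,8,0)";python3 look.py 17 "[-18,-1]" 63
```

```text
t: 20.15
ee_pos: [536.4, -105.2, 161.1]
orientation: [-1.739, -1.911, -0.599]
ft_force: [0.1, 0.8, -0.8]
width: 39.5
t 20.15 tcp [ 536.4 -105.2  161.1] tip w [525.4   6.7  18. ] tip m [-19.4 -67.3  18. ] F [ 0.1  0.8 -0.8] w 39.5 q [-0.35  0.77  1.83  0.72  1.   -0.98]
nose m [-19.5 -21.6   8.7] yaw err 0.14 tilt -0.0024
shift mm in tool axes [ 4.7 -0.   4.6]
rotvec deg tool [0. 0. 0.] then shift in new axes [ 4.7 -0.   4.6]
t 20.15 tcp [ 536.4 -105.2  161.1] tip w [525.4   6.7  18. ] tip m [-19.4 -67.3  18. ] F [ 0.1  0.8 -0.8] w 39.5 q [-0.35  0.77  1.83  0.72  1.   -0.98]
tin m [-17.3  -0.9  63. ] yaw-mark -0.2 len 124 n 1120 0.73
```

View pics/look17.png

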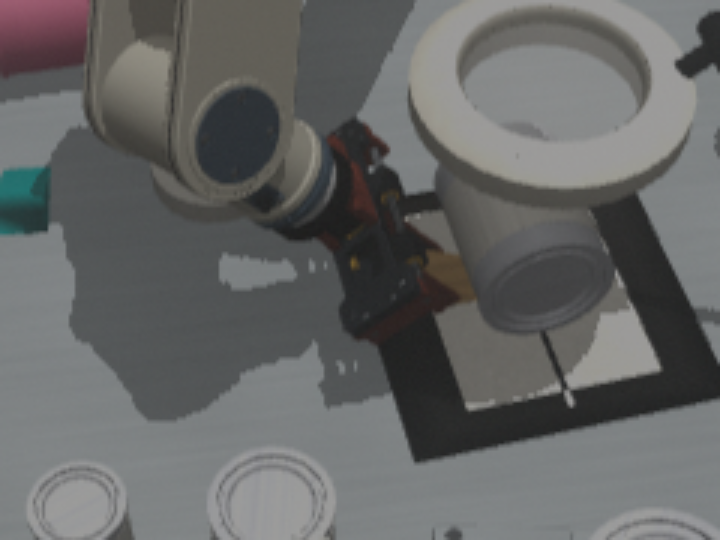

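```bash
python3 -m handwheel '[{"gripper":1,"tx":-0.0003,"ty":0,"tz":0.0004,"rx":0,"ry":0,"rz":0},{"gripper":1,"tx":0.0008,"ty":0,"tz":0.0006,"rx":0,"ry":0,"rz":0},{"gripper":1,"tx":0.0008,"ty":0,"tz":0.0006,"rx":0,"ry":0,"rz":0},{"gripper":1,"tx":0.0008,"ty":0,"tz":0.0006,"rx":0,"ry":0,"rz":0},{"gripper":1,"tx":0.0008,"ty":0,"tz":0.0006,"rx":0,"ry":0,"rz":0},{"gripper":1,"tx":0,"ty":0,"tz":0,"rx":0,"ry":0,"rz":0}]'
python3 place.py "(-19.5,-15,8,0)";python3 look.py 18 "[-18,-1]" 63
python3 -m handwheel '[{"gripper":1,"tx":0.0008,"ty":0,"tz":0.0006,"rx":0,"ry":0,"rz":0},{"gripper":1,"tx":0.0008,"ty":0,"tz":0.0006,"rx":0,"ry":0,"rz":0},{"gripper":1,"tx":0,"ty":0,"tz":0,"rx":0,"ry":0,"rz":0}]'
python3 place.py "(-19.5,-15,8,0)";python3 look.py 19 "[-18,-1]" 63
```

```text
t: 20.95
ee_pos: [536.0, -101.2, 160.8]
orientation: [-1.739, -1.911, -0.599]
ft_force: [0.0, 0.2, -0.8]
width: 39.9
t 20.95 tcp [ 536.  -101.2  160.8] tip w [525.   10.7  17.6] tip m [-19.4 -63.3  17.6] F [ 0.   0.2 -0.8] w 39.9 q [-0.34  0.77  1.84  0.73  1.   -0.98]
nose m [-19.5 -17.6   8.3] yaw err 0.14 tilt -0.0024
shift mm in tool axes [ 1.8 -0.   1.8]
rotvec deg tool [ 0. -0.  0.] then shift in new axes [ 1.8 -0.   1.8]
t 20.95 tcp [ 536.  -101.2  160.8] tip w [525.   10.7  17.6] tip m [-19.4 -63.3  17.6] F [ 0.   0.2 -0.8] w 39.9 q [-0.34  0.77  1.84  0.73  1.   -0.98]
tin m [-17.3  -0.9  63. ] yaw-mark -0.1 len 124 n 1094 0.72
t: 21.38
ee_pos: [535.9, -99.2, 160.8]
orientation: [-1.739, -1.911, -0.599]
ft_force: [0.3, -0.1, -0.7]
width: 39.8
t 21.38 tcp [535.9 -99.2 160.8] tip w [524.9  12.6  17.7] tip m [-19.4 -61.3  17.7] F [ 0.3 -0.1 -0.7] w 39.8 q [-0.34  0.77  1.84  0.73  1.   -0.98]
nose m [-19.5 -15.6   8.4] yaw err 0.14 tilt -0.0023
shift mm in tool axes [ 0.2 -0.   0.6]
rotvec deg tool [0. 0. 0.] then shift in new axes [ 0.2 -0.   0.6]
t 21.38 tcp [535.9 -99.2 160.8] tip w [524.9  12.6  17.7] tip m [-19.4 -61.3  17.7] F [ 0.3 -0.1 -0.7] w 39.8 q [-0.34  0.77  1.84  0.73  1.   -0.98]
tin m [-18.1  -0.8  63. ] yaw-mark 0.0 len 125 n 1106 0.72
```

View pics/look19.png

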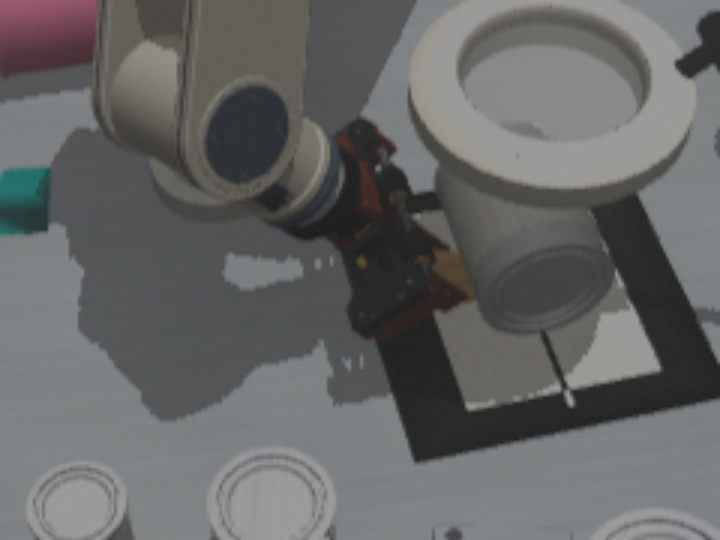

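```bash
python3 -m handwheel '[{"gripper":1,"tx":0.0008,"ty":0,"tz":0.0006,"rx":0,"ry":0,"rz":0},{"gripper":1,"tx":0.0008,"ty":0,"tz":0.0006,"rx":0,"ry":0,"rz":0},{"gripper":1,"tx":0,"ty":0,"tz":0,"rx":0,"ry":0,"rz":0}]'
python3 place.py;python3 look.py 20 "[-18,-1]" 63
python3 -m handwheel '[{"gripper":1,"tx":0.0008,"ty":0,"tz":0.0006,"rx":0,"ry":0,"rz":0},{"gripper":1,"tx":0.0004,"ty":0,"tz":0.0003,"rx":0,"ry":0,"rz":0},{"gripper":1,"tx":0,"ty":0,"tz":0,"rx":0,"ry":0,"rz":0}]'
python3 place.py;python3 look.py 21 "[-18,-1]" 63
```

```text
t: 21.8
ee_pos: [535.7, -97.2, 160.8]
orientation: [-1.739, -1.911, -0.599]
ft_force: [-0.7, 0.0, -0.2]
width: 39.7
t 21.8 tcp [535.7 -97.2 160.8] tip w [524.7  14.6  17.7] tip m [-19.4 -59.3  17.7] F [-0.7  0.  -0.2] w 39.7 q [-0.33  0.77  1.84  0.73  0.99 -0.98]
nose m [-19.5 -13.6   8.4] yaw err 0.14 tilt -0.0023
t 21.8 tcp [535.7 -97.2 160.8] tip w [524.7  14.6  17.7] tip m [-19.4 -59.3  17.7] F [-0.7  0.  -0.2] w 39.7 q [-0.33  0.77  1.84  0.73  0.99 -0.98]
tin m [-17.2  -1.   63. ] yaw-mark -0.2 len 124 n 1107 0.72
t: 22.22
ee_pos: [535.5, -95.8, 160.9]
orientation: [-1.739, -1.911, -0.599]
ft_force: [0.2, 0.2, -0.3]
width: 39.9
t 22.23 tcp [535.5 -95.8 160.9] tip w [524.5  16.1  17.7] tip m [-19.4 -57.9  17.7] F [ 0.2  0.2 -0.3] w 39.9 q [-0.33  0.77  1.84  0.73  0.99 -0.98]
nose m [-19.5 -12.1   8.4] yaw err 0.14 tilt -0.0024
t 22.23 tcp [535.5 -95.8 160.9] tip w [524.5  16.1  17.7] tip m [-19.4 -57.9  17.7] F [ 0.2  0.2 -0.3] w 39.9 q [-0.33  0.77  1.84  0.73  0.99 -0.98]
tin m [-17.5  -1.   63. ] yaw-mark 0.0 len 125 n 1107 0.71
```

```bash
cat > ov.py <<'E'
import sys
from plan import *; from fit import *; from place import nose
p=pickle.load(open(f"scene{sys.argv[1]}.pkl","rb")); im=p["image"][:,:,::-1].copy()
big=cv2.resize(im,None,fx=8,fy=8,interpolation=cv2.INTER_CUBIC)
big=np.clip(big.astype(float)*1.6,0,255).astype(np.uint8)
if len(sys.argv)<3:
    n=nose()[0]; jy=np.array([np.cos(MY),np.sin(MY),0])
    for s in(-20,20):
        a=proj(p,n+s*jy); cv2.circle(big,tuple(((a+.5)*8).astype(int)),5,(0,0,255),1)
cv2.imwrite(f"pics/ov{sys.argv[1]}.png",big[215*8:285*8,330*8:425*8])
E
python3 ov.py 21
```

```text
(no output)
```

View pics/ov21.png

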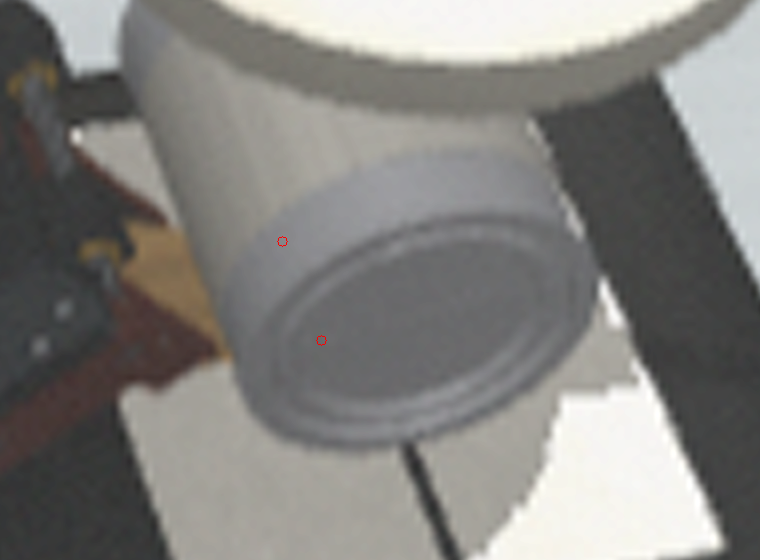

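```bash
python3 -m handwheel '[{"gripper":1,"tx":0.0008,"ty":0,"tz":0.0006,"rx":0,"ry":0,"rz":0},{"gripper":1,"tx":0.0004,"ty":0,"tz":0.0003,"rx":0,"ry":0,"rz":0},{"gripper":1,"tx":0,"ty":0,"tz":0,"rx":0,"ry":0,"rz":0}]'
python3 place.py;python3 look.py 22 "[-18,-1]" 63|tail -1
```

```text
t: 22.65
ee_pos: [535.4, -94.3, 160.9]
orientation: [-1.739, -1.911, -0.599]
ft_force: [0.6, -0.3, -0.7]
width: 39.9
t 22.65 tcp [535.4 -94.3 160.9] tip w [524.4  17.6  17.8] tip m [-19.4 -56.3  17.8] F [ 0.6 -0.3 -0.7] w 39.9 q [-0.33  0.77  1.84  0.74  0.99 -0.98]
nose m [-19.5 -10.6   8.5] yaw err 0.14 tilt -0.0023
tin m [-17.6   1.   63. ] yaw-mark -0.1 len 125 n 1101 0.7
```

The tin moved 2 mm, so the chock is snug. I'll ease it down and release.

```bash
python3 -m handwheel '[{"gripper":1,"tx":-0.0003,"ty":0,"tz":0.0004,"rx":0,"ry":0,"rz":0},{"gripper":1,"tx":-0.0002,"ty":0,"tz":0.0003,"rx":0,"ry":0,"rz":0},{"gripper":1,"tx":0,"ty":0,"tz":0,"rx":0,"ry":0,"rz":0}]'
python3 place.py;python3 look.py 23 "[-18,1]" 63|tail -1
python3 -m handwheel '[{"gripper":0.5,"tx":0,"ty":0,"tz":0,"rx":0,"ry":0,"rz":0},{"gripper":0.3,"tx":0,"ty":0,"tz":0,"rx":0,"ry":0,"rz":0},{"gripper":0.2,"tx":0,"ty":0,"tz":0,"rx":0,"ry":0,"rz":0},{"gripper":0.2,"tx":0,"ty":0,"tz":0,"rx":0,"ry":0,"rz":0}]'
python3 look.py 24 "[-18,1]" 63; python3 ov.py 24
```

```text
t: 23.08
ee_pos: [535.4, -94.4, 160.3]
orientation: [-1.739, -1.91, -0.599]
ft_force: [-0.9, -2.3, 4.7]
width: 39.6
t 23.07 tcp [535.4 -94.4 160.3] tip w [524.4  17.6  17.2] tip m [-19.4 -56.4  17.2] F [-0.9 -2.3  4.7] w 39.6 q [-0.33  0.77  1.84  0.74  0.99 -0.98]
nose m [-19.4 -10.6   7.9] yaw err 0.14 tilt -0.0022
tin m [-17.7   1.   63. ] yaw-mark -0.1 len 125 n 1090 0.71
t: 23.62
ee_pos: [535.4, -94.3, 159.9]
orientation: [-1.739, -1.91, -0.599]
ft_force: [-0.3, -0.1, 0.2]
width: 69.2
t 23.62 tcp [535.4 -94.3 159.9] tip w [524.4  17.6  16.8] tip m [-19.4 -56.3  16.8] F [-0.3 -0.1  0.2] w 69.2 q [-0.33  0.77  1.84  0.74  0.99 -0.98]
tin m [-17.9   1.   63. ] yaw-mark -0.2 len 126 n 1094 0.72
```

View pics/ov24.png

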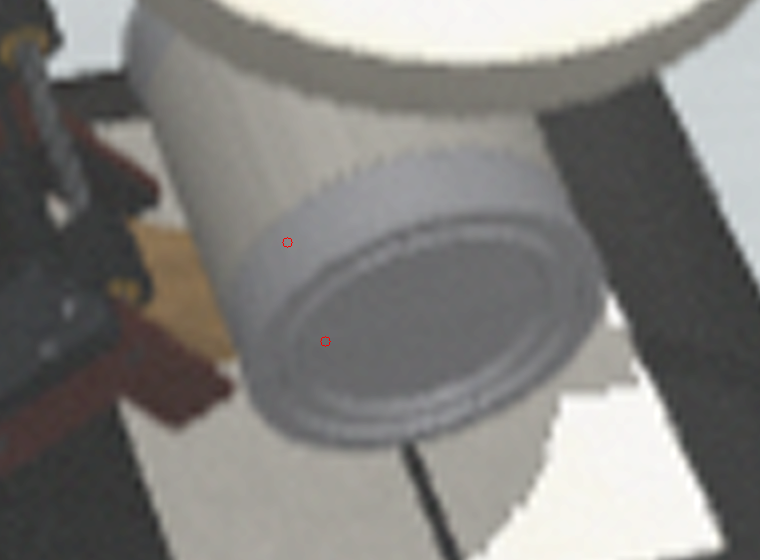

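Released. Now I'll back straight out.

```bash
python3 -m handwheel '[{"gripper":0.1,"tx":-0.004,"ty":0,"tz":-0.0032,"rx":0,"ry":0,"rz":0},{"gripper":0.1,"tx":-0.016,"ty":0,"tz":-0.0128,"rx":0,"ry":0,"rz":0},{"gripper":0.1,"tx":-0.032,"ty":0,"tz":-0.0258,"rx":0,"ry":0,"rz":0},{"gripper":0.1,"tx":-0.032,"ty":0,"tz":-0.0258,"rx":0,"ry":0,"rz":0},{"gripper":0.1,"tx":-0.03,"ty":0,"tz":-0.035,"rx":0,"ry":0,"rz":0},{"gripper":0.1,"tx":0,"ty":0,"tz":-0.06,"rx":0,"ry":0,"rz":0},{"gripper":0.1,"tx":0,"ty":0,"tz":-0.06,"rx":0,"ry":0,"rz":0},{"gripper":0.1,"tx":0,"ty":0,"tz":0,"rx":0,"ry":0,"rz":0}]'
python3 look.py 25 "[-18,1]" 63; python3 ov.py 25 x
python3 - <<'E'
from plan import *; from fit import *; from workcell import viewer
p=pickle.load(open("scene25.pkl","rb")); print([ (round(r,2)) for r in ctrl.get_obs()["ee_pos"]])
t=viewer.get_image("top"); pickle.dump(t,open("top25.pkl","wb")); cv2.imwrite("pics/top25.png",cv2.resize(t["image"][130:310,200:440],None,fx=3,fy=3)[:,:,::-1])
E
```

```text
t: 24.68
ee_pos: [557.9, -325.1, 268.8]
orientation: [-1.747, -1.916, -0.602]
ft_force: [-0.2, 0.2, -0.9]
width: 79.0
t 24.68 tcp [ 557.9 -325.1  268.8] tip w [ 548.3 -214.1  125. ] tip m [ -17.  -289.2  125. ] F [-0.2  0.2 -0.9] w 79.0 q [-0.64  0.71  1.55  0.49  1.38 -0.95]
tin m [-17.4   1.   63. ] yaw-mark -0.1 len 124 n 1096 0.73
[np.float64(557.04), np.float64(-323.08), np.float64(266.45)]
```

View pics/ov25.png

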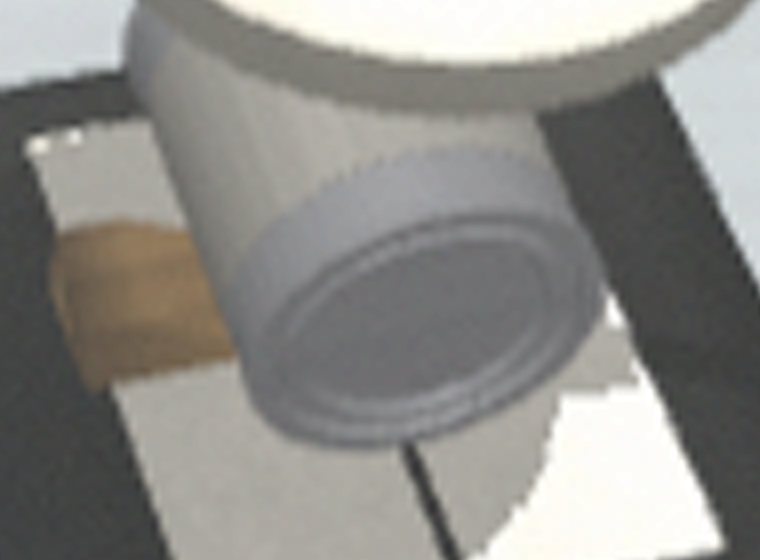

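View pics/top25.png

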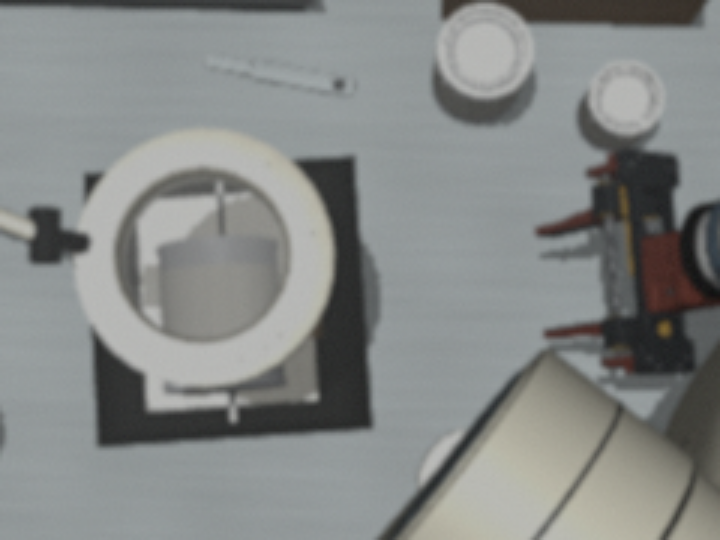

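```bash
python3 - <<'E'
from plan import *; from fit import *
p=pickle.load(open("scene25.pkl","rb")); t=pickle.load(open("top25.pkl","rb")); off=np.array([2,1.1])
box=(330,235,368,270); a,b,c,d=box
I=p["image"][b:d,a:c].astype(int); m=((I[...,0]-I[...,2])>10).astype(np.float32)
tc=m2w(-19.5,1,63); ts=sil(p,tinpts(tc[0]+2,tc[1]+1.1,MY,63),box); vis=1-ts; m*=vis
f=lambda x: (np.abs(sil(p,chockpts(x[0],x[1],x[2]/100,8),box)-m)*vis).sum()
c0=m2w(-19.5,-52,8)
for y0 in (160,166,172):
  r=minimize(f,[c0[0],c0[1],y0],method="Nelder-Mead",options=dict(initial_simplex=np.array([c0[0],c0[1],y0])+np.array([[0,0,0],[6,0,0],[0,6,0],[0,0,8]])))
  x,y,yaw=r.x[0],r.x[1],r.x[2]/100; n=np.array([x+37.5*np.cos(yaw),y+37.5*np.sin(yaw)])
  print("chock mid m",w2m([x-2,y-1.1,0])[:2].round(1),"nose m",w2m([*(n-off),0])[:2].round(1),"yaw err",round(np.degrees(yaw-MY)-90,1),r.fun,m.sum())
W=world(p); s=W[235:270,330:356][m[:,:26]>.5]; print("heights",np.percentile(s[:,2],[2,50,95]).round(1))
# scene tin silhouette x-extent check: far/near end; top image ends
for v in (np.array([219,238]),np.array([225,388])):
    u=v/3+[200,130]; print("top end",w2m(onplane(t,np.array([u[0]]),np.array([u[1]]),118)[0]-[-2,-1.1,0]).round(1))
E
```

```text
chock mid m [-19.6 -49.7] nose m [-19.7 -12.2] yaw err 0.1 21.5408935546875 373.5833
chock mid m [-20.3 -49.8] nose m [-21.3 -12.3] yaw err 1.5 22.290122985839844 373.5833
chock mid m [-20.4 -49.7] nose m [-22.5 -12.3] yaw err 3.1 23.966049194335938 373.5833
heights [ 6.3 30.8 38.6]
top end [ 40.1  -6.7 118. ]
top end [-89.9  -4.2 118. ]
```

```bash
python3 - <<'E'
from workcell import ctrl
print(ctrl.get_obs()["t"]); print(ctrl.close_job())
E
```

```text
24.775
the job is handed in; nothing more can be done
None
```

I rolled the tin up the bevel with both open fingers, the tool leaned 38°, and stopped it on the mark. I then set the wooden chock against its -y side, backed the arm clear and handed the job in at t = 24.8 s. The hand-in gives no verdict, so these are my own last measurements.

| Check | Last measurement | Limit |
|---|---|---|
| Tin across the line | about +1 mm | ±12 mm |
| Tin along the line | about -18 to -25 mm | ±40 mm |
| Tin axis off the line | about 0.1° | 8° |
| Chock thin edge to tin middle | about 13–14 mm | 21 mm |
| Chock off square | about 0–3° | 14° |
| Chock top above bench | about 38 mm, so flat on the mat | – |

- **Along the line:** the cameras disagree by about 5 mm. The scene camera gives about -18 to -20 mm and the top camera about -25 mm, both inside the limit.
- **Thin edge:** it is hidden under the tin, so its position comes from a fit to the visible part of the chock. The tin did move about 2 mm when the chock met it, which confirms contact.
- **Lamp and other things:** I saw no contact with the lamp, the blue and teal look-alikes or anything else. I did not re-measure the other objects' positions at the end.

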